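# Close up the sample transport box

### The job

Load the last tube carrier into the free bay of the white transport box, then put the box's own lid on, fully home all round, and then swing both steel end clamps down flat onto it. Swing a clamp out of the way first if it leans over the opening. Keep both carriers upright and do not disturb the other things on the worktop.

Things in the scene. Friction and masses are not known exactly. Their poses are not given: they have to be found in the camera images.
- box: open white box fixed to the worktop, 116 (its x) x 196 mm (its y), rim 100 mm up; walls and floor 5 mm. A divider, top 60 mm up, makes two bays 106 (x) x 91 mm (y), centred at y = +47.5 and -47.5 mm. Clamp brackets at both ends: 40 mm wide (x), out to 125 mm from the centre, tops 131 mm up. Origin under its centre, z up; y points roughly to the robot's left
- carrier: last tube carrier, on the worktop left or right of the box: white block 70 (its x) x 66 mm (y), tube tops at x = +-23 mm, 46 mm up; between them a rib to grip, 14 mm thick (x), 44 mm long (y), 34 to 72 mm up. 0.2 kg. Origin under its centre, z up; same after a half turn. It goes into the bay with its rib along the box's y
- carrier_in: a carrier of the same kind that already stands in one of the two bays, square to the box (rib along the box's y); origin under its centre
- spacer: flat grey plastic plate 86 x 74 mm, 6 mm thick, on the floor of the free bay; the last carrier stands on top of it, 11 mm above the box's underside. Origin under its centre
- lid: the box's loose lid, lying right way up on the other side. Grey plug 100 (its x) x 180 mm (y), 8 mm thick, enters the box with 3 mm to spare all round; on it a white plate 116 x 196 mm, 8 to 16 mm up, rests on the rim; along y a rib to grip, 14 mm thick (x), 60 mm long, up to 44 mm. 0.25 kg. Origin under the plug's centre (92 mm above the box's underside when home); fits either way round
- clamp_a (a joint): angle (rad) of the steel clamp arm at the box's +y end: 0 = down, level over the lid; 1.57 = upright; 2.2 = stop, leaning outward. Starts at 0.8 to 2.1: it may lean over the opening. From about 1.7 up it lets the lid and the gripper pass. Stiff hinge (0.12 N m): stays where it is left; about 2.5 N at the grip moves it
- clamp_a_grip (a point): grip point on that arm's centre line, 54 mm from the hinge, 11 mm from the free end. Hinge line parallel to the box's x at y = +116, z = 122 mm of the box; at 0 the arm points to the box's middle. Arm 18 mm wide (box's x), 10 mm thick; a rubber foot under it, 32 mm from the hinge, meets the lid; the centre line is then 14 mm above the lid plate
- clamp_b (a joint): angle (rad) of the steel clamp arm at the box's -y end: 0 = down, level over the lid; 1.57 = upright; 2.2 = stop, leaning outward. Starts at 1.7 to 2.1: clear of the opening. From about 1.7 up it lets the lid and the gripper pass. Stiff hinge (0.12 N m): stays where it is left; about 2.5 N at the grip moves it
- clamp_b_grip (a point): grip point on that arm's centre line, 54 mm from the hinge, 11 mm from the free end. Hinge line parallel to the box's x at y = -116, z = 122 mm of the box; at 0 the arm points to the box's middle. Arm 18 mm wide (box's x), 10 mm thick; a rubber foot under it, 32 mm from the hinge, meets the lid; the centre line is then 14 mm above the lid plate
- rack_left: large blue wire rack of upright capped sample tubes, 84 x 168 mm, 106 mm tall, at the back left; origin under its centre
- rack_right: large blue wire rack of upright capped sample tubes, 84 x 147 mm, 106 mm tall, at the back right; origin under its centre
- timer: small white bench timer standing upright, 62 mm wide, 44 mm deep, 67 mm tall, near the robot on its left; origin under its centre
- bottle: amber glass bottle with white cap, 52 mm diameter, 110 mm tall, beyond the left working place; origin under its centre
- jar: clear jar with white cap, 60 mm diameter, 75 mm tall, on the right, between the right working place and the right rack; origin under its centre
- pot: small white screw-cap pot, 36 mm diameter, 40 mm tall, left of the box and near its far end; origin under its centre
- tip_box: closed yellow box, 90 x 75 x 50 mm, near the robot on its right; origin under its centre
- small_lid: white lid of another, smaller box, 80 x 120 mm with a 40 mm rib, 30 mm tall, lying beyond the transport box: not needed; origin under its centre
Things that resemble listed ones, but are neither listed nor needed, are in the scene too. Leave any purple look-alike of the lid alone.

How it is judged (in metres and radians):
On the way, in this order (a step that is already met when the one before it is completed fails the run):
1. the last carrier stands in the free bay (x of carrier in the frame of box between -0.022 and 0.022 m and y of carrier in the frame of box between -0.067 and 0.067 m and z of carrier in the frame of box between 0.002 and 0.016 m and angle between carrier's own z axis and vertical below 0.12 rad), for 0.2 s.
2. the lid is fully home on the box (x of lid in the frame of box between -0.006 and 0.006 m and y of lid in the frame of box between -0.006 and 0.006 m and z of lid in the frame of box between 0.088 and 0.0955 m and angle between lid's own z axis and vertical below 0.04 rad), for 0.2 s.
3. both clamps are down on the lid (value of joint each of clamp_a, clamp_b below 0.1 rad), for 0.2 s.
At the end, for the whole second after the job is handed in: Both carriers stand upright (within 0.12 rad) on the floor level of the two bays of the box; the lid is home, within 6 mm of centre, within 4 mm of its seated height and level within 0.04 rad; both clamps are within 0.1 rad of fully down; lid and carrier are at rest (all of step 1 and all of step 2 and all of step 3 and x of carrier_in in the frame of box between -0.022 and 0.022 m and y of carrier_in in the frame of box between -0.067 and 0.067 m and z of carrier_in in the frame of box between 0.002 and 0.016 m and angle between carrier_in's own z axis and vertical below 0.12 rad and linear speed of each of lid, carrier below 0.01 m/s); the robot touches nothing.
It fails at once if a carrier is tipped by more than 0.6 rad (angle between any of carrier, carrier_in's own z axis and vertical above 0.6 rad).
It fails at once if another thing on the worktop is moved by more than 30 mm (distance of any of rack_left, rack_right, timer, bottle, jar, pot, tip_box, small_lid from where it was at the start of the episode above 0.03 m).
It also fails if it takes over 72 s, if anything falls off the work surface, if the arm or the gripper's body presses on something with over 40 N, if the wrist force passes 120 N, or if a joint passes its speed limit or range.

### The arm

A 6-joint arm with a two-finger parallel gripper is mounted at the origin on the work surface. World frame = base frame: x ahead of the robot, y to its left, z up, the work surface at z = 0. Lengths are in m, angles in degrees, forces in N, time in s.
With the tool pointing down it reaches from about 0.3 to 0.75 m from the base axis. Payload 8.5 kg.
Tool frame: the origin (TCP) lies at the very end of the fingers, on their centre line; the grasp point (between the pads) lies 19 mm behind it; z points along the fingers, y is the direction in which the jaws open and shut (so a half turn about z gives the same grasp; the last joint's range is limited). The gripper opens to 85 mm and grips with 20 to 120 N. Pads are 22 mm wide; open, the fingers measure 114 mm over their backs; the gripper's body (76 mm by 85 mm) begins 54 mm behind the grasp point. The pads swing forward as they close: fully open they stand 13 mm farther back than shut.
Start: joints at [57.794, 21.807, 74.336, -0, 83.858, -12.336], TCP at [0.187, 0.517, 0.231] pointing down, gripper open.
Joint ranges: [-178.18, 178.18], [-50.72, 133.34], [12.68, 142.11], [-81.47, 261.47], [9.98, 163.14], [-165.26, 165.26]. Speed limits (degrees/s): [136.94, 136.94, 180, 180, 180, 180].

### API

Orientations are given as a 3x3 rotation matrix whose columns are the frame's x, y, z axes.
In Python, from rig import status, vision, env gives the robot as it stands.
- The arm moves only by the tool send_rows, never from a script. Its argument "targets" is a list of rows, each a list of 7 numbers: the shift along the tool's x, y, z in units of 50 mm (1.0 is 50 mm), then the turn, a rotation vector about the tool's x, y, z in units of 8 degrees (1.0 is 8 degrees), then the finger opening in mm, from 0 to 85.4. A call has 1 to 5 rows; each row is the pose to reach, as a shift and turn from the pose commanded when the call began, along the tool's axes at that moment; what a row does not reach only later rows make up. A row lasts 1/8 s, in which the tool goes at most 62.5 mm and 10.7 degrees, less where a joint would pass 70% of its speed; a pose out of reach is approached as far as the arm can. A call with a gripper value outside its range is refused whole. The fingers move at their own pace and stop on an object; "grip_force" is the grip in N (left out, the last holds). Time passes only in rows, so rows that repeat a pose let the fingers close. It gives the time, the measured TCP pose, the force and the opening at its end, in the units of the state.
- status.observe(): the state, without advancing time (a new reading comes with each control period).
- vision.get_image(name): name is "scene" or "side" or "wrist"; returns (picture, depth): 480x640x3 uint8, red, green, blue; 480x640 float32, m along the optical axis (not along the pixel's ray), 0 where there is no reading.
- vision.camera_model(name): a dict with "camera_matrix" (3x3 intrinsics, pixels), "dist" ([k1, k2, p1, p2, k3] as OpenCV has them; the pictures are not rectified), "view" (4x4, takes a point from world to camera coordinates); the wrist camera has in their place "T_tool_cam" (4x4, takes a point from camera to tool coordinates, whose origin is the TCP and whose axes are the flange's). Camera axes: x right, y down, z forward; pixel columns grow to the right and rows downward; lengths in m; the calibration is good to about 2 mm. A picture is of the moment at which its call begins: read the wrist's pose just before it. camera_model takes no time and is no camera call.
- env.close_job(): hands the job in, once; it reports no verdict.
Trained networks look in the newest picture that a camera, given by its name, has taken for a name from the list of things; names that differ only in an ending like _2 or _b are one class to them, and where a whole thing is asked for, a point or a joint stands for the part that bears it (a point fixed in the world has none). Each returns a list of dicts, best first, with "p" (0 to 1); they miss things now and then, are a little off and sometimes report something else, mostly with a low value. They report only what shows in the picture. A call takes as long as a camera call. They do not tell look-alikes from the thing itself.
- vision.masks_of(camera, label): "pixels" (480x640 bool, what is visible of it) and "extent" ([left, top, right, bottom] in pixels, round what is visible of it).
The state is a dict: "time_s": time; "q": joint angles; "qvel": joint speeds; "joint_efforts": joint torques, N m; "position": TCP position; "tool_rot": TCP orientation; "ft_force": force on the tool from outside, world axes, zero at the start; "wrist_torque": the same for the moment, N m; "grip_width": finger opening in m.
Only numpy, scipy, OpenCV 4.12 (cv2) and the standard library are available. Lean on these libraries where they do the work, as an engineer would, in place of code of your own. Each camera call takes 0.05 s, during which the arm holds its last target.

## Working session

There is one attempt and no reset: what is moved stays moved. The work goes in short steps, Python scripts to look and compute and a tool call to move; the robot and the scene stay as the last step left them, time stands still between calls to the robot, and variables do not carry over. Pictures are saved under pics/ and viewed, and the job is handed in when it is done.

Besides the shell and the picture viewer there is one more tool, called after ">>>" as a command line: name --pt "numbers of a row" for each row, then --argument value for the rest. send_rows: Moves the arm, as the interface text tells. Its arguments: {"type":"object","properties":{"targets":{"type":"array","items":{"type":"array","items":{"type":"number"}}},"grip_force":{"type":"number"}},"required":["targets"]}

```bash
ls; mkdir -p pics; python3 - <<'E'
from rig import status, vision, env
import cv2, numpy as np
s=status.observe(); print(s)
for n in ["scene","side","wrist"]:
    im,d=vision.get_image(n); cv2.imwrite(f"pics/{n}0.png",im[:,:,::-1]); np.save(f"{n}0.npy",d)
    m=vision.camera_model(n); print(n,{k:np.round(np.array(v),4).tolist() for k,v in m.items()})
E
```

```text
pics
{'time_s': 0.0, 'q': array([ 5.77919301e+01,  2.18399126e+01,  7.43847777e+01, -5.60578172e-04,
        8.38568352e+01, -1.23363036e+01]), 'qvel': array([ 0.16667598,  0.01023816,  0.01226319,  0.02654068, -0.14050609,
        0.02764019]), 'joint_efforts': array([-4.73230357e-04, -4.48455369e+01, -2.31268877e+01, -1.44166115e-04,
        4.77610491e-03,  1.52305313e-05]), 'position': array([0.18680519, 0.51699643, 0.23072173]), 'tool_rot': array([[-9.40455990e-01,  3.39914649e-01, -7.50161712e-04],
       [ 3.39915349e-01,  9.40455259e-01, -1.20911567e-03],
       [ 2.94497398e-04, -1.39211156e-03, -9.99998988e-01]]), 'ft_force': array([0.01100541, 0.52303305, 0.01497523]), 'wrist_torque': array([-0.00578998,  0.04339385,  0.02197848]), 'grip_width': 0.08515289813172429}
scene {'camera_matrix': [[463.1185, 0.0, 318.8566], [0.0, 463.1185, 242.9154], [0.0, 0.0, 1.0]], 'dist': [-0.0381, 0.0, 0.0, 0.0, 0.0], 'view': [[-0.4834, 0.8753, -0.0096, 0.2411], [0.7605, 0.4146, -0.4997, -0.357], [-0.4334, -0.2489, -0.8661, 1.4324], [0.0, 0.0, 0.0, 1.0]]}
side {'camera_matrix': [[465.5448, 0.0, 321.2894], [0.0, 465.5448, 239.1132], [0.0, 0.0, 1.0]], 'dist': [-0.0824, 0.0, 0.0, 0.0, 0.0], 'view': [[0.9233, -0.3841, 0.0069, -0.4641], [-0.2345, -0.5776, -0.7819, 0.1832], [0.3043, 0.7203, -0.6233, 0.9334], [0.0, 0.0, 0.0, 1.0]]}
wrist {'camera_matrix': [[403.2696, 0.0, 328.8735], [0.0, 403.2696, 241.8111], [0.0, 0.0, 1.0]], 'dist': [-0.0787, 0.0, 0.0, 0.0, 0.0], 'T_tool_cam': [[0.0, -0.9592, -0.2826, 0.072], [1.0, 0.0002, -0.0008, -0.0009], [0.0008, -0.2826, 0.9592, -0.1427], [0.0, 0.0, 0.0, 1.0]]}
```

View pics/scene0.png

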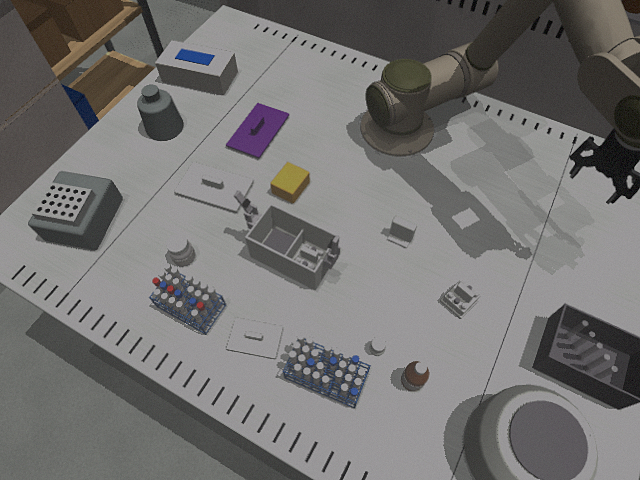

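View pics/side0.png

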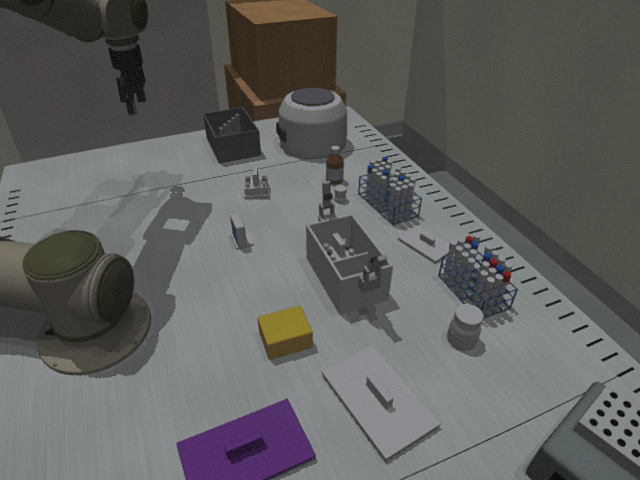

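View pics/wrist0.png

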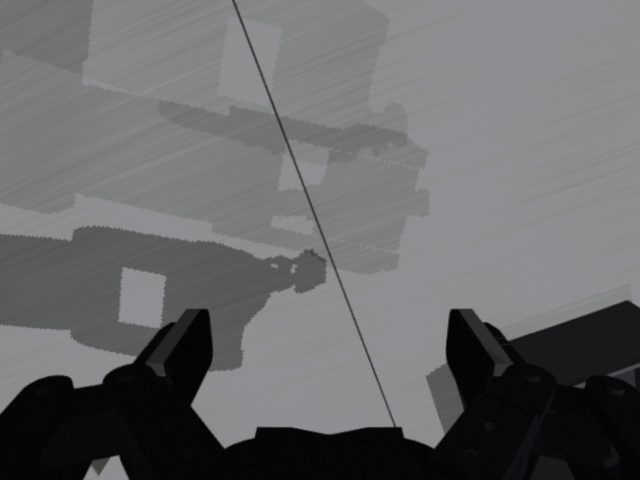

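The scene picture shows these items:
- The box is around (290,247), with carrier_in in its +y bay at (317,250). The -y bay is free.
- The last carrier is at (460,297).
- The white lid is at (213,185). The purple look-alike is at (257,130), and the small lid is at (254,337).
- The clamps are at about (335,245) for a and (245,207) for b.

Next I'll measure from both fixed cameras.

```bash
cat > h.py <<'E'
import numpy as np, cv2
from rig import status, vision, env
def cloud(n,d,mask=None,st=None):
    m=vision.camera_model(n); K=np.array(m["camera_matrix"]);D=np.array(m["dist"])
    ok=d>0
    if mask is not None: ok&=mask
    v,u=np.nonzero(ok)
    p=cv2.undistortPoints(np.stack([u,v],1).astype(float)[:,None],K,D)[:,0]
    z=d[v,u]; P=np.c_[p*z[:,None],z]
    return tow(n,P,st),np.c_[u,v]
def tow(n,P,st=None):
    m=vision.camera_model(n)
    if "view" in m:
        V=np.linalg.inv(np.array(m["view"]))
    else:
        T=np.eye(4);T[:3,:3]=st["tool_rot"];T[:3,3]=st["position"]; V=T@np.array(m["T_tool_cam"])
    return P@V[:3,:3].T+V[:3,3]
def proj(n,P,st=None):
    m=vision.camera_model(n);P=np.atleast_2d(P)
    if "view" in m: V=np.array(m["view"])
    else:
        T=np.eye(4);T[:3,:3]=st["tool_rot"];T[:3,3]=st["position"]; V=np.linalg.inv(T@np.array(m["T_tool_cam"]))
    c=P@V[:3,:3].T+V[:3,3]
    return cv2.projectPoints(c,np.zeros(3),np.zeros(3),np.array(m["camera_matrix"]),np.array(m["dist"]))[0][:,0]
def rays(n,uv,st=None):
    m=vision.camera_model(n)
    p=cv2.undistortPoints(np.array(uv,float).reshape(-1,1,2),np.array(m["camera_matrix"]),np.array(m["dist"]))[:,0]
    P=np.c_[p,np.ones(len(p))]; o=tow(n,np.zeros((1,3)),st)[0]; return o,tow(n,P,st)-o
def rect(xy):
    return cv2.minAreaRect(xy.astype(np.float32))
E
python3 - <<'E'
from h import *
import pickle
out={}
for n in ["scene","side"]:
    im,d=vision.get_image(n)
    out[n]=(im,d,{})
    for l in ["box","carrier","lid","clamp_a","spacer"]:
        r=vision.masks_of(n,l)
        out[n][2][l]=r
        for k in r[:5]:
            P,uv=cloud(n,d,k["pixels"]); 
            print(n,l,round(k["p"],2),np.round(k["extent"]).tolist(),len(P),np.round(np.median(P,0),3) if len(P) else None, np.round(np.percentile(P[:,2],[2,50,98]),3) if len(P) else None)
pickle.dump(out,open("m0.pkl","wb"))
E
```

```text
scene box 0.98 [233.0, 189.0, 343.0, 286.0] 4527 [ 0.544 -0.059  0.067] [0.003 0.067 0.172]
scene box 0.65 [389.0, 214.0, 414.0, 247.0] 591 [0.363 0.169 0.04 ] [0.004 0.04  0.071]
scene carrier 0.88 [442.0, 281.0, 480.0, 316.0] 877 [0.467 0.371 0.036] [0.002 0.036 0.074]
scene lid 0.94 [226.0, 104.0, 288.0, 156.0] 1802 [ 0.23  -0.361  0.017] [0.013 0.017 0.045]
scene lid 0.59 [175.0, 167.0, 256.0, 215.0] 2224 [ 0.47  -0.359  0.017] [0.011 0.017 0.045]
scene clamp_a 0.73 [231.0, 192.0, 249.0, 212.0] 174 [ 0.543 -0.183  0.162] [0.133 0.162 0.182]
scene spacer 0.88 [262.0, 228.0, 293.0, 256.0] 504 [ 0.526 -0.106  0.013] [0.007 0.013 0.018]
scene spacer 0.5 [233.0, 194.0, 251.0, 212.0] 199 [ 0.542 -0.182  0.16 ] [0.018 0.16  0.182]
side box 0.74 [308.0, 184.0, 395.0, 312.0] 5778 [ 0.534 -0.056  0.066] [0.004 0.066 0.168]
side carrier 0.63 [246.0, 167.0, 268.0, 202.0] 577 [0.449 0.348 0.031] [-0.001  0.031  0.07 ]
side lid 0.8 [322.0, 344.0, 443.0, 459.0] 6608 [ 0.455 -0.376  0.015] [0.012 0.015 0.043]
side lid 0.64 [177.0, 398.0, 313.0, 480.0] 7310 [ 0.227 -0.371  0.015] [0.012 0.015 0.043]
side clamp_a 0.77 [372.0, 257.0, 391.0, 274.0] 178 [ 0.533 -0.192  0.159] [0.126 0.159 0.179]
side clamp_a 0.48 [324.0, 183.0, 332.0, 205.0] 220 [0.54  0.06  0.158] [-0.002  0.158  0.185]
side spacer 0.33 [307.0, 181.0, 392.0, 313.0] 5646 [ 0.533 -0.057  0.066] [0.004 0.066 0.17 ]
side spacer 0.31 [324.0, 145.0, 342.0, 184.0] 545 [0.681 0.328 0.052] [0.002 0.052 0.107]
```

```bash
cat > fit.py <<'E'
from h import *
import pickle
o=pickle.load(open("m0.pkl","rb"))
kern=np.ones((5,5),np.uint8)
for n in ["scene","side"]:
    im,d,m=o[n]
    def dil(x,k=2): return cv2.dilate(x.astype(np.uint8),kern,iterations=k)>0
    lid=[r for r in m["lid"] if (r["extent"][0]<200 if n=="scene" else r["extent"][0]>300)][0]
    P,_=cloud(n,d,dil(lid["pixels"]))
    pl=P[(P[:,2]>.010)&(P[:,2]<.024)]; rb=P[(P[:,2]>.034)&(P[:,2]<.06)]
    print(n,"lid plate",rect(pl[:,:2]),np.median(pl[:,2]),"rib",rect(rb[:,:2]),np.percentile(rb[:,2],[50,90]))
    c=m["carrier"][0]; P,_=cloud(n,d,dil(c["pixels"],1))
    for a,b in [(.038,.052),(.06,.085)]:
        q=P[(P[:,2]>a)&(P[:,2]<b)]; print(n,"carrier",a,len(q),rect(q[:,:2]),np.median(q[:,2]))
    b=m["box"][0]; P,_=cloud(n,d,dil(b["pixels"]))
    q=P[(P[:,2]>.088)&(P[:,2]<.106)]; print(n,"box rim",len(q),rect(q[:,:2]),np.percentile(q[:,2],[10,50,90]))
    q=P[(P[:,2]>.138)]; 
    for s in [1,-1]:
        z=q[(q[:,1]+.06)*s>0]; print(n,"clamp",s,len(z),np.round(z.mean(0),3),np.round([z.min(0),z.max(0)],3).tolist())
E
python3 fit.py
python3 - <<'E'
import cv2
a=cv2.imread("pics/scene0.png")[180:330,225:500];b=cv2.imread("pics/side0.png")[160:460,230:460]
cv2.imwrite("pics/c1.png",cv2.resize(a,None,fx=2.8,fy=2.8,interpolation=cv2.INTER_CUBIC))
cv2.imwrite("pics/c2.png",cv2.resize(b,None,fx=2,fy=2,interpolation=cv2.INTER_CUBIC))
E
```

```text
scene lid plate ((0.46267491579055786, -0.36041972041130066), (0.12041522562503815, 0.19653938710689545), 8.49699878692627) 0.017134975541363673 rib ((0.4631767272949219, -0.3594328761100769), (0.01704990863800049, 0.059622593224048615), 6.669072151184082) [0.04366828 0.04772661]
scene carrier 0.038 208 ((0.4567630887031555, 0.37189674377441406), (0.053623393177986145, 0.06264254450798035), 72.17359161376953) 0.045811336262475244
scene carrier 0.06 149 ((0.4567486345767975, 0.37145695090293884), (0.04348530247807503, 0.017543083056807518), 69.69830322265625) 0.0717579731240946
scene box rim 1050 ((0.5404162406921387, -0.051800280809402466), (0.24846136569976807, 0.12156542390584946), 88.8866195678711) [0.09119365 0.09990881 0.1032847 ]
scene clamp 1 122 [0.546 0.065 0.169] [[0.533, 0.051, 0.138], [0.554, 0.072, 0.191]]
scene clamp -1 165 [ 0.542 -0.184  0.163] [[0.53, -0.203, 0.139], [0.55, -0.17, 0.183]]
side lid plate ((0.45931732654571533, -0.36245715618133545), (0.1181635633111, 0.196726456284523), 8.643356323242188) 0.014963521504806954 rib ((0.4586408734321594, -0.36229047179222107), (0.015009197406470776, 0.060306765139102936), 9.138461112976074) [0.04255927 0.04432253]
side carrier 0.038 110 ((0.45318615436553955, 0.36806485056877136), (0.05307430401444435, 0.056561075150966644), 72.41150665283203) 0.04328320102976646
side carrier 0.06 60 ((0.45343366265296936, 0.3669564425945282), (0.04495302215218544, 0.014449813403189182), 71.68342590332031) 0.06903947053289189
side box rim 1154 ((0.5396466851234436, -0.05420346558094025), (0.2502882480621338, 0.11800359934568405), 89.53721618652344) [0.09019132 0.09682272 0.09914186]
side clamp 1 174 [0.54  0.059 0.165] [[0.531, 0.049, 0.139], [0.55, 0.071, 0.188]]
side clamp -1 172 [ 0.535 -0.191  0.162] [[0.528, -0.204, 0.138], [0.548, -0.17, 0.18]]
```

View pics/c1.png

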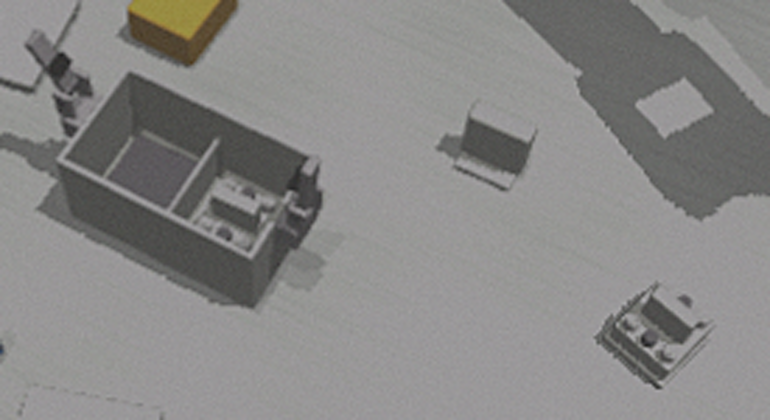

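View pics/c2.png

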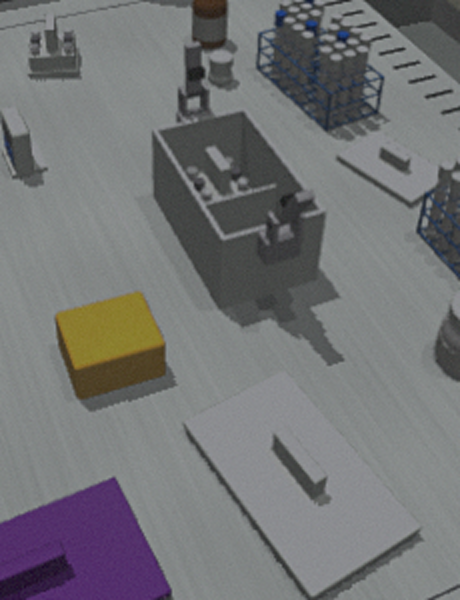

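```bash
cat > plan.py <<'E'
import sys
from h import *
from scipy.spatial.transform import Rotation as R
def plan(p,yaw_y,s=None):
    s=s or status.observe()
    a=np.radians(yaw_y); y=np.array([np.cos(a),np.sin(a),0]);z=np.array([0,0,-1.]);x=np.cross(y,z)
    T=np.c_[x,y,z]; R0=s["tool_rot"]
    sh=R0.T@(np.array(p)-s["position"])/.05; rv=R.from_matrix(R0.T@T).as_rotvec(degrees=True)/8
    print("t",round(s["time_s"],2),"pos",np.round(s["position"],4),"yaw",round(np.degrees(np.arctan2(R0[1,1],R0[0,1])),2),"F",np.round(s["ft_force"],1),"w",round(s["grip_width"]*1e3,1))
    print("row",np.round(sh,3).tolist()+np.round(rv,3).tolist(),"rows>=",round(max(np.linalg.norm(sh)*50/62.5,np.linalg.norm(rv)*8/10.7),1))
if __name__=="__main__":
    v=list(map(float,sys.argv[1:])); plan(v[:3],v[3])
E
python3 plan.py 0.455 0.370 0.18 -19
```

```text
t 0.75 pos [0.1869 0.5172 0.2313] yaw 70.13 F [-0.7  0.7 -0.2] w 85.4
row [-6.043, -0.947, 1.026, -0.0, 0.0, 11.141] rows>= 8.3
```

>>> send_rows --pt "-6.04 -0.95 1.03 0 0 11.14 45" --pt "-6.04 -0.95 1.03 0 0 11.14 45" --pt "-6.04 -0.95 1.03 0 0 11.14 45" --pt "-6.04 -0.95 1.03 0 0 11.14 45" --pt "-6.04 -0.95 1.03 0 0 11.14 45"

```text
time_s: 1.38
position: [0.4565, 0.3687, 0.1796]
tool_rot: [[-0.276, 0.961, 0.0], [0.961, 0.276, 0.0], [0.0, 0.0, -1.0]]
ft_force: [-0.2, 1.5, -0.9]
grip_width: 0.0447
```

```bash
python3 plan.py 0.455 0.370 0.18 -19
```

```text
t 1.38 pos [0.4565 0.3687 0.1796] yaw 16.04 F [-0.2  1.5 -0.9] w 44.7
row [0.034, -0.022, -0.009, 0.001, -0.001, 4.38] rows>= 3.3
```

>>> send_rows --pt "0.03 -0.02 0 0 0 4.38 45" --pt "0.03 -0.02 0 0 0 4.38 45" --pt "0.03 -0.02 0 0 0 4.38 45" --pt "0.03 -0.02 0 0 0 4.38 45" --pt "0.03 -0.02 0 0 0 4.38 45"

```text
time_s: 2.0
position: [0.4534, 0.3711, 0.1798]
tool_rot: [[0.319, 0.948, -0.0], [0.948, -0.319, -0.0], [-0.0, -0.0, -1.0]]
ft_force: [0.6, 0.6, 0.0]
grip_width: 0.0447
```

```bash
cat > wfit.py <<'E'
import sys
from h import *
s=status.observe(); im,d=vision.get_image("wrist"); tag=sys.argv[1]
cv2.imwrite(f"pics/w_{tag}.png",im[:,:,::-1]); np.save(f"w_{tag}.npy",d); import pickle; pickle.dump(s,open(f"w_{tag}.pkl","wb"))
P,uv=cloud("wrist",d,None,s)
print("t",s["time_s"],s["position"])
for a,b in [tuple(map(float,x.split(","))) for x in sys.argv[2:]]:
    k=(P[:,2]>a)&(P[:,2]<b); 
    m=np.zeros((480,640),np.uint8); m[uv[k,1],uv[k,0]]=1
    nn,lab,st,_=cv2.connectedComponentsWithStats(m)
    idx={ (u,v):0 for u,v in []}
    L=lab[uv[:,1],uv[:,0]]
    for i in range(1,nn):
        if st[i,4]>150:
            q=P[L==i]; print((a,b),st[i].tolist(),np.round(rect(q[:,:2])[0],4),np.round(rect(q[:,:2])[1],4),round(rect(q[:,:2])[2],2),"z",np.round(np.median(q[:,2]),4))
E
python3 wfit.py car .06,.085 .038,.055
```

```text
t 2.0 [0.45342132 0.37108286 0.17978923]
(0.06, 0.085) [632, 143, 8, 44, 226] [0.6647 0.3499] [0.0294 0.0061] 82.39 z 0.0629
(0.06, 0.085) [320, 201, 22, 68, 1446] [0.4544 0.3711] [0.0435 0.0137] 71.85 z 0.0719
(0.038, 0.055) [610, 123, 30, 72, 1072] [0.6713 0.3503] [0.0507 0.0202] 74.91 z 0.047
(0.038, 0.055) [354, 189, 19, 20, 287] [0.4824 0.3828] [0.0123 0.0126] 25.66 z 0.0458
(0.038, 0.055) [288, 190, 19, 20, 285] [0.4385 0.3969] [0.0123 0.0122] 21.06 z 0.0459
(0.038, 0.055) [354, 216, 18, 20, 279] [0.476  0.3639] [0.0127 0.0121] 73.65 z 0.0458
(0.038, 0.055) [289, 218, 19, 19, 278] [0.4327 0.3778] [0.0122 0.0124] 26.43 z 0.0458
(0.038, 0.055) [354, 243, 18, 20, 279] [0.47   0.3448] [0.0124 0.0126] 0.56 z 0.0459
(0.038, 0.055) [291, 244, 18, 20, 279] [0.4263 0.3588] [0.0125 0.0123] 25.21 z 0.0458
(0.038, 0.055) [604, 272, 36, 39, 1080] [0.6577 0.2445] [0.0333 0.0297] 84.31 z 0.04
```

View pics/w_car.png

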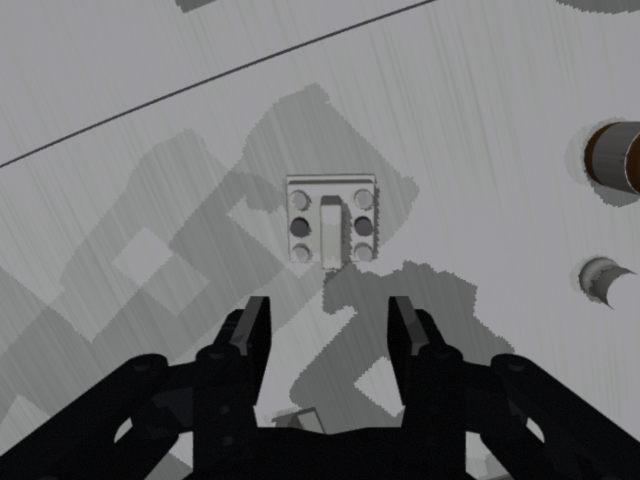

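The wrist view shows the carrier's rib at (331,233) px between six tube tops. It gives the carrier centre as (0.4544, 0.3711), rib top 0.072 and tube tops 0.046. These match the given heights, and both fixed cameras agree on the position to 2–4 mm. I'll grasp with the TCP at 0.051.

```bash
python3 plan.py 0.4544 0.3711 0.051 -18.15
```

```text
t 2.05 pos [0.4534 0.3711 0.1798] yaw -18.56 F [-0.1 -0.3  0.5] w 44.8
row [0.006, 0.018, 2.576, 0.0, 0.0, -0.051] rows>= 2.1
```

>>> send_rows --pt "0.01 0.02 1.2 0 0 -0.05 45" --pt "0.01 0.02 2.1 0 0 -0.05 45" --pt "0.01 0.02 2.58 0 0 -0.05 45" --pt "0.01 0.02 2.58 0 0 -0.05 45" --pt "0.01 0.02 2.58 0 0 -0.05 5" --grip_force 50

```text
time_s: 2.68
position: [0.4551, 0.3716, 0.0521]
tool_rot: [[0.312, 0.95, 0.002], [0.95, -0.312, 0.001], [0.001, 0.001, -1.0]]
ft_force: [-0.6, -0.0, 0.6]
grip_width: 0.0278
```

>>> send_rows --pt "0 0 0 0 0 0 5" --pt "0 0 0 0 0 0 5" --pt "0 0 0 0 0 0 5"

```text
time_s: 3.05
position: [0.4553, 0.3717, 0.0524]
tool_rot: [[0.313, 0.95, 0.003], [0.95, -0.313, 0.002], [0.002, 0.002, -1.0]]
ft_force: [0.1, -0.6, 6.7]
grip_width: 0.0128
```

>>> send_rows --pt "0 0 -1 0 0 0 5" --pt "0 0 -2.2 0 0 0 5" --pt "0 0 -3.4 0 0 0 5" --pt "0 0 -4.3 0 0 0 5" --pt "0 0 -4.3 0 0 0 5"

```text
time_s: 3.68
position: [0.4552, 0.3716, 0.2696]
tool_rot: [[0.313, 0.95, 0.007], [0.95, -0.313, 0.003], [0.005, 0.005, -1.0]]
ft_force: [-0.3, -0.7, -3.4]
grip_width: 0.0129
```

```bash
python3 plan.py 0.539 -0.1005 0.265 -0.8
```

```text
t 3.67 pos [0.4552 0.3716 0.2696] yaw -18.22 F [-0.3 -0.7 -3.4] w 12.9
row [-8.446, 4.544, 0.071, 0.042, -0.032, -2.177] rows>= 7.7
```

>>> send_rows --pt "-0.8 0.43 0 0 0 -0.3 5" --pt "-1.9 1.0 0 0 0 -0.6 5" --pt "-3.0 1.6 0 0 0 -1.0 5" --pt "-4.1 2.2 0 0 0 -1.4 5" --pt "-5.2 2.8 0 0 0 -1.7 5"

```text
time_s: 4.3
position: [0.5055, 0.079, 0.2645]
tool_rot: [[0.079, 0.997, -0.003], [0.997, -0.079, 0.0], [0.0, -0.003, -1.0]]
ft_force: [0.3, 0.6, -2.8]
grip_width: 0.0129
```

```bash
python3 plan.py 0.539 -0.1005 0.265 -0.8
```

```text
t 4.3 pos [0.5055 0.079  0.2645] yaw -4.53 F [ 0.3  0.6 -2.8] w 12.9
row [-3.526, 0.952, -0.013, -0.018, -0.001, -0.466] rows>= 2.9
```

>>> send_rows --pt "-1.0 0.27 0 0 0 -0.3 5" --pt "-2.0 0.55 0 0 0 -0.46 5" --pt "-3.0 0.8 0 0 0 -0.46 5" --pt "-3.5 0.95 0 0 0 -0.46 5" --pt "-3.5 0.95 0 0 0 -0.46 5"

```text
time_s: 4.92
position: [0.5389, -0.0988, 0.264]
tool_rot: [[0.019, 1.0, -0.003], [1.0, -0.019, 0.001], [0.001, -0.003, -1.0]]
ft_force: [-1.1, 0.3, -2.9]
grip_width: 0.0129
```

```bash
python3 - <<'E'
from h import *
import pickle
s=status.observe()
for n in ["scene","side","wrist"]:
    im,d=vision.get_image(n); cv2.imwrite(f"pics/{n}1.png",im[:,:,::-1]); np.save(f"{n}1.npy",d)
E
python3 plan.py 0.539 -0.1005 0.265 -0.8
python3 - <<'E'
import cv2
a=cv2.imread("pics/scene1.png")[130:310,190:390]
cv2.imwrite("pics/c3.png",cv2.resize(a,None,fx=3,fy=3,interpolation=cv2.INTER_CUBIC))
E
```

```text
t 5.08 pos [ 0.5389 -0.0964  0.2651] yaw -0.9 F [ 0.9 -0.3 -2.6] w 12.9
row [-0.082, 0.003, 0.002, -0.011, -0.006, -0.013] rows>= 0.1
```

View pics/wrist1.png

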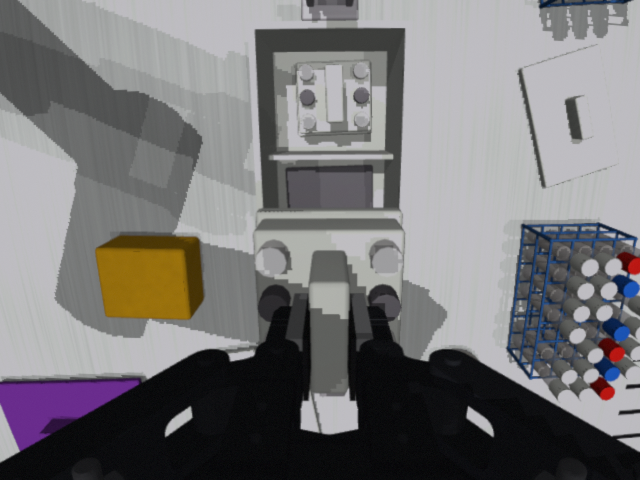

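View pics/c3.png

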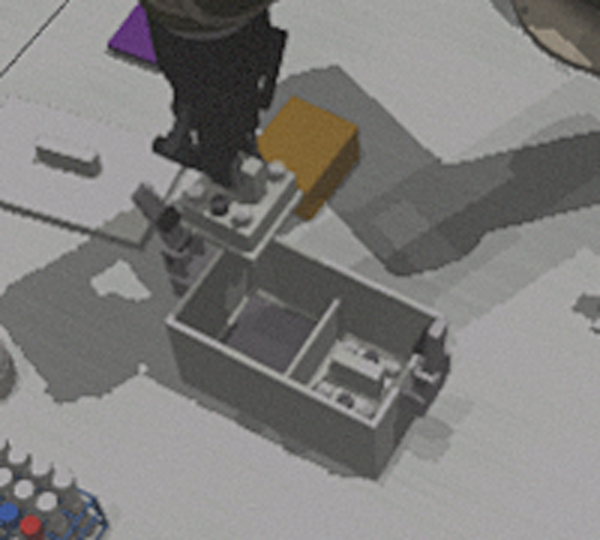

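The wrist view shows both long walls (columns 256–404), the far rim at row 30, carrier_in at (333,97), and the spacer at (330,187) below the divider. I'll fit the box's centre and yaw from these rim points.

```bash
python3 - <<'E'
from h import *
s=status.observe()
d=np.load("wrist1.npy")
P,uv=cloud("wrist",d,None,s)
k=(abs(P[:,2]-.1)<.008)&(uv[:,1]<208)&(uv[:,0]>240)&(uv[:,0]<420)
q=P[k];print(len(q),np.median(q[:,2]),q.min(0),q.max(0))
# walls
ymax=np.percentile(q[:,1],99.5)
w=q[q[:,1]<ymax-.012]; mid=(q[:,0].min()+q[:,0].max())/2
for sgn in (-1,1):
    e=w[(w[:,0]-mid)*sgn>0.035]; f=np.polyfit(e[:,1],e[:,0],1); print("wall",len(e),"slope deg",np.degrees(np.arctan(f[0])),"x at y=-.053",np.polyval(f,-.053))
e=q[(q[:,1]>ymax-.008)]; f=np.polyfit(e[:,0],e[:,1],1);print("end wall slope",np.degrees(np.arctan(f[0])),"y mid",np.polyval(f,.54),ymax)
for a,b,nm in [(.002,.018,"spacer"),(.05,.066,"div"),(.068,.09,"rib in"),(.04,.0585,"tubes in")]:
    k=(P[:,2]>a)&(P[:,2]<b)&(uv[:,1]<208)&(uv[:,0]>270)&(uv[:,0]<390); q=P[k]; print(nm,len(q),np.median(q,0),rect(q[:,:2]))
E
```

```text
5828 0.10018154157359446 [ 0.48199789 -0.08933048  0.09202348] [0.59885976 0.05968814 0.10780802]
wall 1849 slope deg 3.037442997658474 x at y=-.053 0.48469690043887476
wall 1869 slope deg -2.404891646312918 x at y=-.053 0.5954460005651484
end wall slope -0.658211872130115 y mid 0.05455429413678767 0.05864603436138977
spacer 11718 [ 0.53635684 -0.0454889   0.0062367 ] ((0.5404175519943237, -0.010427571833133698), (0.19302263855934143, 0.10720513761043549), 89.46906280517578)
div 2282 [ 0.54037441 -0.00625688  0.05254296] ((0.5385267734527588, -0.02727597951889038), (0.13674654066562653, 0.10295089334249496), 89.92362976074219)
rib in 1846 [0.54324286 0.01421464 0.07736975] ((0.541125476360321, 0.008555129170417786), (0.06533603370189667, 0.09162814915180206), 89.5893325805664)
tubes in 2603 [ 0.54410074 -0.00141552  0.05054375] ((0.5400407910346985, -0.028690524399280548), (0.13974043726921082, 0.10674069076776505), 89.4793701171875)
```

>>> send_rows --pt "-0.08 0.02 0.9 0 0 0 5" --pt "-0.08 0.02 1.8 0 0 0 5" --pt "-0.08 0.02 2.7 0 0 0 5" --pt "-0.08 0.02 3.3 0 0 0 5" --pt "-0.08 0.02 3.7 0 0 0 5"

```text
time_s: 5.7
position: [0.5396, -0.0998, 0.0794]
tool_rot: [[0.015, 1.0, -0.002], [1.0, -0.015, 0.001], [0.001, -0.002, -1.0]]
ft_force: [-0.0, 0.2, -2.1]
grip_width: 0.0125
```

```bash
python3 plan.py 0.540 -0.1005 0.064 -0.8
```

```text
t 5.7 pos [ 0.5396 -0.0998  0.0794] yaw -0.85 F [-0.   0.2 -2.1] w 12.5
row [-0.013, 0.008, 0.307, -0.013, -0.006, -0.007] rows>= 0.2
```

>>> send_rows --pt "0 0 0.15 0 0 0 5" --pt "0 0 0.25 0 0 0 5" --pt "0 0 0.3 0 0 0 5" --pt "0 0 0.3 0 0 0 5"

```text
time_s: 6.2
position: [0.5405, -0.1013, 0.0663]
tool_rot: [[0.016, 1.0, 0.001], [1.0, -0.016, -0.0], [-0.0, 0.001, -1.0]]
ft_force: [-0.5, 0.1, -3.1]
grip_width: 0.0127
```

>>> send_rows --pt "0 0 0.03 0 0 0 5" --pt "0 0 0.06 0 0 0 5" --pt "0 0 0.06 0 0 0 5"

```text
time_s: 6.58
position: [0.5404, -0.1015, 0.0634]
tool_rot: [[0.017, 1.0, 0.001], [1.0, -0.017, -0.0], [-0.0, 0.001, -1.0]]
ft_force: [-1.4, 0.1, 3.9]
grip_width: 0.0126
```

Contact is at TCP 0.0634, exactly as expected. I'll release with a small opening and retreat straight up.

>>> send_rows --pt "0 0 0 0 0 0 32" --pt "0 0 0 0 0 0 32" --pt "0 0 0 0 0 0 32"

```text
time_s: 6.95
position: [0.5403, -0.1014, 0.0628]
tool_rot: [[0.016, 1.0, 0.0], [1.0, -0.016, -0.0], [-0.0, 0.0, -1.0]]
ft_force: [0.4, 0.5, -0.3]
grip_width: 0.0317
```

>>> send_rows --pt "0 0 -0.6 0 0 0 32" --pt "0 0 -1.7 0 0 0 32" --pt "0 0 -2.9 0 0 0 32" --pt "0 0 -4.0 0 0 0 32" --pt "0 0 -4.8 0 0 0 0"

```text
time_s: 7.58
position: [0.5403, -0.1013, 0.3055]
tool_rot: [[0.016, 1.0, 0.002], [1.0, -0.016, -0.001], [-0.001, 0.002, -1.0]]
ft_force: [0.6, -0.2, 0.2]
grip_width: 0.0151
```

```bash
python3 plan.py 0.540 -0.06 0.32 -0.8
```

```text
t 7.58 pos [ 0.5403 -0.1013  0.3055] yaw -0.94 F [ 0.6 -0.2  0.2] w 15.1
row [0.825, -0.018, -0.291, 0.017, 0.007, -0.018] rows>= 0.7
```

>>> send_rows --pt "1.0 0 -0.8 0 0 0 0" --pt "1.43 0 -1.5 0 0 0 0" --pt "1.43 0 -1.5 0 0 0 0" --pt "1.43 0 -1.5 0 0 0 0"

```text
time_s: 8.07
position: [0.5413, -0.0301, 0.3768]
tool_rot: [[0.017, 1.0, -0.002], [1.0, -0.017, 0.0], [0.0, -0.002, -1.0]]
ft_force: [0.2, -0.6, 0.1]
grip_width: 0.0003
```

```bash
python3 wfit.py box .092,.108 .065,.088 .136,.2 .04,.063
```

```text
t 8.075 [ 0.54131649 -0.03005604  0.37676692]
(0.092, 0.108) [522, 0, 23, 13, 207] [0.7407 0.1529] [0.0097 0.0156] 79.29 z 0.1046
(0.092, 0.108) [564, 0, 41, 10, 267] [0.7934 0.1567] [0.0356 0.0087] 0.69 z 0.1028
(0.092, 0.108) [544, 11, 62, 22, 906] [0.785  0.1391] [0.0576 0.0159] 4.81 z 0.1052
(0.092, 0.108) [524, 34, 82, 23, 1174] [0.7765 0.1173] [0.0782 0.016 ] 6.69 z 0.1053
(0.092, 0.108) [525, 57, 61, 21, 847] [0.7685 0.0952] [0.0573 0.016 ] 6.47 z 0.1054
(0.092, 0.108) [271, 98, 115, 202, 3328] [ 0.5397 -0.0426] [0.2166 0.1164] 89.31 z 0.0999
(0.092, 0.108) [501, 277, 77, 68, 2124] [ 0.7679 -0.1553] [0.1037 0.0603] 44.83 z 0.1052
(0.092, 0.108) [495, 310, 77, 79, 2539] [ 0.7938 -0.2335] [0.1186 0.0611] 45.29 z 0.105
(0.065, 0.088) [136, 0, 22, 37, 642] [0.3518 0.1551] [0.0213 0.037 ] 0.45 z 0.0669
(0.065, 0.088) [278, 124, 102, 168, 1459] [ 0.5395 -0.0529] [0.1869 0.1068] 89.34 z 0.077
(0.065, 0.088) [324, 145, 15, 40, 507] [ 0.5433 -0.0025] [0.014  0.0426] 1.15 z 0.077
(0.065, 0.088) [323, 232, 13, 41, 488] [ 0.5394 -0.1027] [0.0448 0.0138] 89.22 z 0.0827
(0.065, 0.088) [505, 336, 18, 35, 159] [ 0.7717 -0.2385] [0.0434 0.0112] 88.62 z 0.0774
(0.065, 0.088) [488, 347, 16, 29, 221] [ 0.7497 -0.2537] [0.0322 0.0116] 81.63 z 0.0756
(0.136, 0.2) [317, 83, 22, 29, 617] [0.5408 0.0618] [0.0208 0.0176] 87.07 z 0.182
(0.04, 0.063) [144, 0, 23, 42, 389] [0.36   0.1542] [0.0457 0.0183] 63.73 z 0.0517
(0.04, 0.063) [501, 0, 83, 88, 1288] [0.7764 0.1296] [0.0884 0.0931] 4.71 z 0.0604
(0.04, 0.063) [280, 124, 97, 160, 1832] [ 0.5395 -0.0531] [0.1872 0.1068] 89.38 z 0.0536
(0.04, 0.063) [303, 220, 53, 49, 2005] [ 0.5395 -0.1026] [0.0602 0.0639] 89.5 z 0.0455
(0.04, 0.063) [477, 259, 85, 113, 1368] [ 0.7834 -0.2024] [0.0885 0.1508] 0.29 z 0.0599
(0.04, 0.063) [150, 269, 75, 57, 3803] [ 0.3551 -0.1712] [0.075  0.0903] 88.54 z 0.0501
```

View pics/w_box.png

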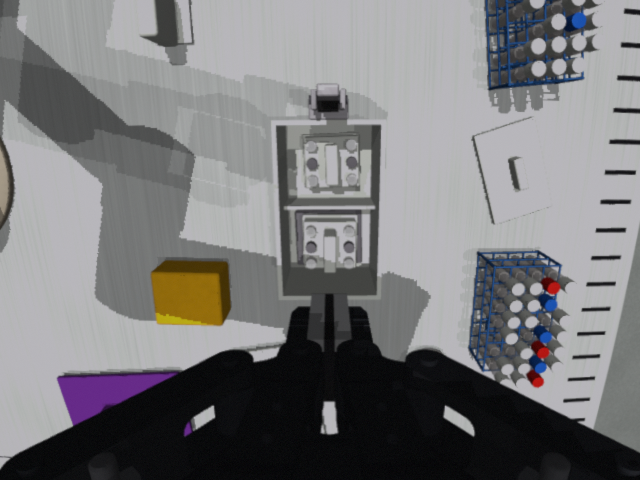

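The wrist view shows both carriers upright in their bays, with ribs at (332,165) and (330,250). The box centre is about (0.540, -0.053) with yaw -0.65°, and the rim is at 0.0999. Clamp_a is at (328,97). Next I'll measure both clamp angles.

```bash
python3 - <<'E'
from h import *
import pickle
for n,sgn in [("scene0",1),("side0",1),("wrist",1),("scene0",-1),("side0",-1)]:
    if n=="wrist": s=pickle.load(open("w_box.pkl","rb")); P,_=cloud("wrist",np.load("w_box.npy"),None,s)
    else: P,_=cloud(n[:-1],np.load(n+".npy"))
    hy=-.053+.116*sgn
    k=(abs(P[:,0]-.54)<.02)&(abs(P[:,1]-hy)<.06)&(P[:,2]>.134)&(P[:,2]<.21); q=P[k]
    print(n,sgn,len(q))
    for a in np.arange(.135,.195,.008):
        e=q[(q[:,2]>=a)&(q[:,2]<a+.008)]
        if len(e)>3: print("  z",round(a+.004,3),"y",np.round([e[:,1].min(),e[:,1].mean(),e[:,1].max()],4), "x",np.round([e[:,0].min(),e[:,0].max()],3))
E
```

```text
scene0 1 132
  z 0.139 y [0.0617 0.0669 0.0723] x [0.531 0.559]
  z 0.147 y [0.053  0.0658 0.0703] x [0.536 0.551]
  z 0.155 y [0.0515 0.0629 0.0703] x [0.543 0.553]
  z 0.163 y [0.0519 0.0598 0.0706] x [0.534 0.552]
  z 0.171 y [0.0631 0.0682 0.0715] x [0.537 0.552]
  z 0.179 y [0.0631 0.0696 0.072 ] x [0.538 0.551]
  z 0.187 y [0.0629 0.0678 0.072 ] x [0.535 0.553]
side0 1 186
  z 0.139 y [0.0573 0.0601 0.0629] x [0.532 0.548]
  z 0.147 y [0.0493 0.0553 0.0648] x [0.532 0.551]
  z 0.155 y [0.048  0.0546 0.0646] x [0.531 0.55 ]
  z 0.163 y [0.0498 0.06   0.0653] x [0.532 0.549]
  z 0.171 y [0.0586 0.0619 0.0653] x [0.531 0.548]
  z 0.179 y [0.0595 0.0633 0.0715] x [0.531 0.55 ]
  z 0.187 y [0.0592 0.0647 0.0713] x [0.532 0.548]
wrist 1 617
  z 0.147 y [0.0517 0.0518 0.0519] x [0.532 0.549]
  z 0.155 y [0.0517 0.0534 0.0606] x [0.531 0.549]
  z 0.163 y [0.0523 0.0566 0.0625] x [0.532 0.55 ]
  z 0.171 y [0.0608 0.0611 0.0617] x [0.532 0.549]
  z 0.179 y [0.0612 0.0617 0.0627] x [0.532 0.549]
  z 0.187 y [0.0621 0.067  0.0721] x [0.533 0.549]
scene0 -1 189
  z 0.139 y [-0.1835 -0.1721 -0.1587] x [0.532 0.556]
  z 0.147 y [-0.1831 -0.1759 -0.1716] x [0.535 0.549]
  z 0.155 y [-0.1927 -0.1768 -0.1694] x [0.531 0.551]
  z 0.163 y [-0.1935 -0.181  -0.1711] x [0.531 0.552]
  z 0.171 y [-0.2016 -0.1907 -0.1849] x [0.532 0.55 ]
  z 0.179 y [-0.2019 -0.195  -0.1893] x [0.533 0.548]
side0 -1 181
  z 0.139 y [-0.1879 -0.1819 -0.1741] x [0.529 0.544]
  z 0.147 y [-0.1912 -0.1836 -0.17  ] x [0.529 0.546]
  z 0.155 y [-0.1946 -0.1849 -0.1711] x [0.529 0.548]
  z 0.163 y [-0.2001 -0.1905 -0.1751] x [0.529 0.546]
  z 0.171 y [-0.2035 -0.1998 -0.1914] x [0.528 0.548]
  z 0.179 y [-0.2052 -0.1998 -0.1959] x [0.529 0.546]
```

Clamp_a stands at about 1.63 rad, short of the 1.7 needed. Clamp_b is at about 2.05 rad and clear. I'll push clamp_a outward with the closed fingers.

```bash
python3 plan.py 0.5405 0.02 0.173 -0.65
```

```text
t 8.12 pos [ 0.5413 -0.0303  0.3765] yaw -0.98 F [-0.4 -0.2  0.9] w 0.4
row [1.004, -0.023, 4.07, -0.017, -0.004, -0.041] rows>= 3.4
```

>>> send_rows --pt "0.4 0 1.1 0 0 0 0" --pt "0.8 0 2.3 0 0 0 0" --pt "1.0 -0.02 3.4 0 0 0 0" --pt "1.0 -0.02 4.07 0 0 0 0" --pt "1.0 -0.02 4.07 0 0 0 0"

```text
time_s: 8.75
position: [0.5398, 0.0198, 0.1716]
tool_rot: [[0.017, 1.0, -0.007], [1.0, -0.017, 0.001], [0.001, -0.007, -1.0]]
ft_force: [0.7, -0.5, 0.7]
grip_width: 0.0
```

>>> send_rows --pt "0.3 0 0 0 0 0 0" --pt "0.5 0 0 0 0 0 0" --pt "0.7 0 0 0 0 0 0" --pt "0.86 0 0 0 0 0 0" --pt "0.86 0 0 0 0 0 0"

```text
time_s: 9.38
position: [0.542, 0.0639, 0.1745]
tool_rot: [[0.016, 1.0, 0.0], [1.0, -0.016, 0.0], [0.0, 0.0, -1.0]]
ft_force: [-0.0, 0.3, 0.1]
grip_width: 0.0002
```

>>> send_rows --pt "-0.5 0 0 0 0 0 0" --pt "-1.2 0 -1.0 0 0 0 0" --pt "-1.9 0 -2.2 0 0 0 0" --pt "-1.9 0 -3.3 0 0 0 30" --pt "-1.9 0 -3.3 0 0 0 50"

```text
time_s: 10.0
position: [0.5413, -0.0326, 0.3439]
tool_rot: [[0.017, 1.0, 0.009], [1.0, -0.017, -0.002], [-0.002, 0.009, -1.0]]
ft_force: [-0.1, 0.5, -0.8]
grip_width: 0.036
```

```bash
python3 - <<'E'
from h import *
s=status.observe()
W,dw=vision.get_image("wrist"); sd,d=vision.get_image("side")
cv2.imwrite("pics/c4.png",cv2.resize(sd[130:330,270:430,::-1],None,fx=3,fy=3,interpolation=cv2.INTER_CUBIC))
for n,dd in (("wrist",dw),("side",d)):
    P,_=cloud(n,dd,None,s); k=(abs(P[:,0]-.54)<.02)&(abs(P[:,1]-.073)<.05)&(P[:,2]>.134)&(P[:,2]<.21); q=P[k]
    for a in np.arange(.135,.195,.008):
        e=q[(q[:,2]>=a)&(q[:,2]<a+.008)]
        if len(e)>3: print(n,"  z",round(a+.004,3),"y",np.round([e[:,1].min(),e[:,1].mean(),e[:,1].max()],4))
E
python3 plan.py 0.461 -0.361 0.22 8.6
```

```text
wrist   z 0.155 y [0.0576 0.0599 0.0706]
wrist   z 0.163 y [0.0594 0.0656 0.0729]
wrist   z 0.171 y [0.0709 0.0723 0.0743]
wrist   z 0.179 y [0.0731 0.0769 0.0853]
wrist   z 0.187 y [0.0755 0.0801 0.0851]
side   z 0.139 y [0.0601 0.0647 0.07  ]
side   z 0.147 y [0.0558 0.0629 0.0778]
side   z 0.155 y [0.0538 0.0634 0.0771]
side   z 0.163 y [0.0585 0.0691 0.0771]
side   z 0.171 y [0.0701 0.0738 0.0831]
side   z 0.179 y [0.0707 0.0764 0.0841]
side   z 0.187 y [0.0753 0.0775 0.0811]
t 10.1 pos [ 0.5402 -0.0318  0.339 ] yaw -0.95 F [ 0.5  0.7 -0.7] w 49.4
row [-6.61, -1.475, 2.379, -0.001, -0.002, -1.194] rows>= 5.7
```

View pics/c4.png

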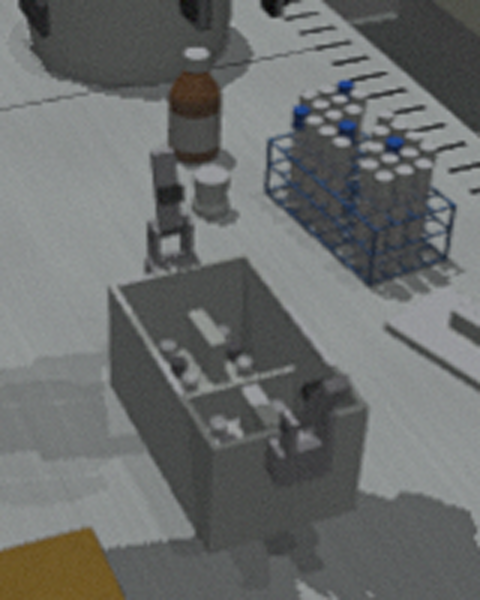

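Clamp_a is now leaning outward at about 1.8 rad, and both carriers stand in the box. Now to the white lid.

>>> send_rows --pt "-1.1 -0.24 0.2 0 0 -0.2 50" --pt "-2.3 -0.5 0.5 0 0 -0.4 50" --pt "-3.5 -0.78 0.9 0 0 -0.7 50" --pt "-4.7 -1.05 1.4 0 0 -1.0 50" --pt "-5.7 -1.3 1.8 0 0 -1.19 50"

```text
time_s: 10.72
position: [0.4696, -0.3167, 0.2468]
tool_rot: [[-0.15, 0.989, -0.002], [0.989, 0.15, 0.003], [0.003, -0.002, -1.0]]
ft_force: [0.5, 0.2, -1.0]
grip_width: 0.0499
```

```bash
python3 plan.py 0.461 -0.361 0.235 8.6
```

```text
t 10.72 pos [ 0.4696 -0.3167  0.2468] yaw 8.65 F [ 0.5  0.2 -1. ] w 49.9
row [-0.85, -0.304, 0.234, -0.012, -0.021, 0.007] rows>= 0.7
```

>>> send_rows --pt "-0.6 -0.2 0.15 0 0 0 50" --pt "-0.85 -0.3 0.23 0 0 0 50" --pt "-0.85 -0.3 0.23 0 0 0 50" --pt "-0.85 -0.3 0.23 0 0 0 50"

```text
time_s: 11.22
position: [0.4628, -0.3587, 0.2382]
tool_rot: [[-0.151, 0.989, 0.0], [0.989, 0.151, 0.0], [-0.0, 0.0, -1.0]]
ft_force: [-1.0, 0.2, 0.3]
grip_width: 0.0503
```

```bash
python3 wfit.py lid .034,.055 .010,.024; python3 plan.py 0.461 -0.361 0.235 8.6
```

```text
t 11.225 [ 0.46276126 -0.35866203  0.2381777 ]
(0.034, 0.055) [200, 0, 80, 14, 586] [ 0.3685 -0.2095] [0.0622 0.0097] 7.68 z 0.0459
(0.034, 0.055) [549, 151, 59, 69, 1474] [ 0.6687 -0.303 ] [0.0604 0.0378] 87.55 z 0.0465
(0.034, 0.055) [19, 170, 71, 22, 1170] [ 0.2184 -0.3689] [0.061  0.0146] 3.4 z 0.0439
(0.034, 0.055) [318, 177, 16, 70, 1110] [ 0.4596 -0.3619] [0.0131 0.0604] 8.8 z 0.044
(0.034, 0.055) [0, 368, 25, 76, 838] [ 0.1493 -0.6246] [0.0044 0.0876] 11.06 z 0.0426
(0.01, 0.024) [176, 0, 109, 21, 446] [ 0.3563 -0.2087] [0.0891 0.0162] 8.9 z 0.0173
(0.01, 0.024) [259, 96, 134, 208, 24790] [ 0.46   -0.3622] [0.1164 0.1954] 8.67 z 0.0161
(0.01, 0.024) [0, 110, 174, 135, 19773] [ 0.2278 -0.3685] [0.1779 0.1167] 3.55 z 0.0162
(0.01, 0.024) [536, 149, 41, 63, 478] [ 0.662 -0.303] [0.0589 0.0241] 87.76 z 0.0171
(0.01, 0.024) [0, 336, 39, 93, 944] [ 0.1468 -0.6136] [0.0113 0.1178] 15.79 z 0.0168
t 11.28 pos [ 0.4628 -0.3587  0.2383] yaw 8.67 F [-0.4 -0.1  0.5] w 49.9
row [-0.04, -0.042, 0.067, 0.003, 0.003, 0.009] rows>= 0.1
```

View pics/w_lid.png

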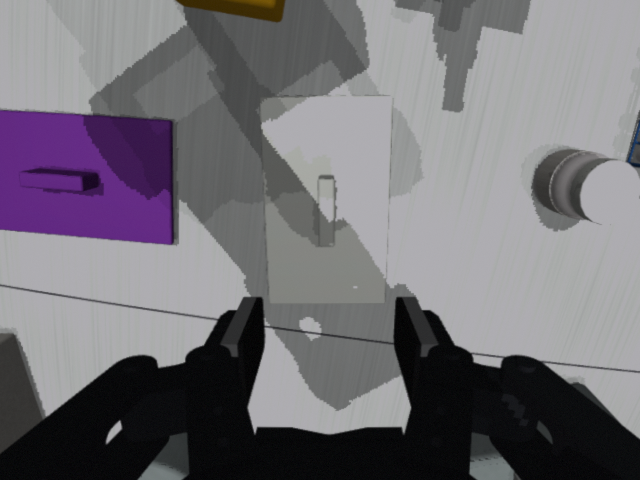

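The wrist view shows the white lid with its plate spanning (259–393, 96–304) px and its rib at (326,211). The plate is 116 x 195 mm, its top at 0.016 and the rib top at 0.044, so it matches the description. The purple one at left is the look-alike. Lid centre is (0.460, -0.362).

```bash
python3 - <<'E'
import cv2
cv2.imwrite("pics/c5.png",cv2.resize(cv2.imread("pics/w_lid.png")[80:320,240:410],None,fx=2.4,fy=2.4))
E
python3 plan.py 0.4603 -0.3620 0.023 8.7
```

```text
t 11.28 pos [ 0.4628 -0.3587  0.2383] yaw 8.67 F [-0.4 -0.1  0.5] w 49.9
row [-0.056, -0.061, 4.307, 0.003, 0.003, -0.004] rows>= 3.4
```

View pics/c5.png

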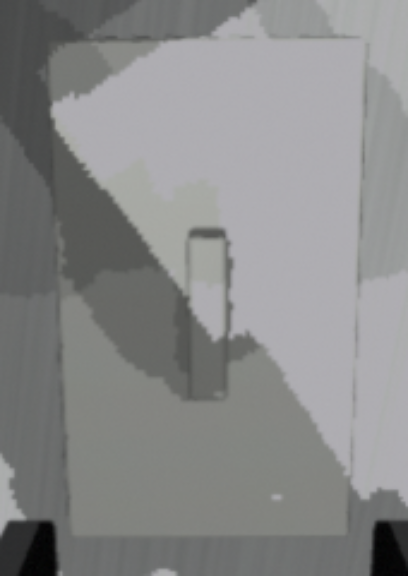

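The enlarged crop confirms it is the white plate with a central rib and no purple.

>>> send_rows --pt "-0.05 -0.06 1.1 0 0 0 50" --pt "-0.05 -0.06 2.2 0 0 0 50" --pt "-0.05 -0.06 3.2 0 0 0 50" --pt "-0.05 -0.06 4.0 0 0 0 50" --pt "-0.05 -0.06 4.3 0 0 0 50" --grip_force 90

```text
time_s: 11.9
position: [0.4596, -0.3615, 0.0214]
tool_rot: [[-0.15, 0.989, -0.002], [0.989, 0.15, 0.002], [0.002, -0.001, -1.0]]
ft_force: [1.0, -0.1, 0.2]
grip_width: 0.0503
```

>>> send_rows --pt "0 0 0 0 0 0 50" --pt "0 0 0 0 0 0 5" --pt "0 0 0 0 0 0 5" --pt "0 0 0 0 0 0 5" --pt "0 0 0 0 0 0 5"

```text
time_s: 12.52
position: [0.4602, -0.3635, 0.0246]
tool_rot: [[-0.149, 0.989, 0.002], [0.989, 0.149, -0.002], [-0.003, 0.002, -1.0]]
ft_force: [-0.8, 0.9, 6.7]
grip_width: 0.0117
```

```bash
python3 plan.py 0.4603 -0.3620 0.023 8.7
```

```text
t 12.53 pos [ 0.4602 -0.3635  0.0246] yaw 8.58 F [-0.8  0.9  6.7] w 11.7
row [0.029, 0.005, 0.032, 0.012, 0.019, -0.014] rows>= 0.0
```

>>> send_rows --pt "0 0 -0.7 0 0 0 5" --pt "0 0 -1.8 0 0 0 5" --pt "0 0 -2.9 0 0 0 5" --pt "0 0 -4.0 0 0 0 5" --pt "0 0 -4.6 0 0 0 5"

```text
time_s: 13.15
position: [0.4597, -0.363, 0.2564]
tool_rot: [[-0.149, 0.989, 0.003], [0.989, 0.149, -0.003], [-0.004, 0.002, -1.0]]
ft_force: [1.2, -0.2, -3.1]
grip_width: 0.012
```

```bash
python3 wfit.py lid2 .20,.245 .245,.29;python3 plan.py 0.5404 -0.0540 0.255 -0.65
```

```text
t 13.15 [ 0.45971445 -0.36295711  0.25644096]
(0.245, 0.29) [167, 41, 324, 393, 93932] [ 0.4567 -0.3469] [0.1165 0.1665] 8.75 z 0.2479
t 13.2 pos [ 0.4603 -0.3636  0.2595] yaw 8.58 F [ 0.6 -1.6  0.5] w 11.7
row [5.884, 2.508, 0.056, 0.039, 0.054, 1.154] rows>= 5.1
```

View pics/w_lid2.png

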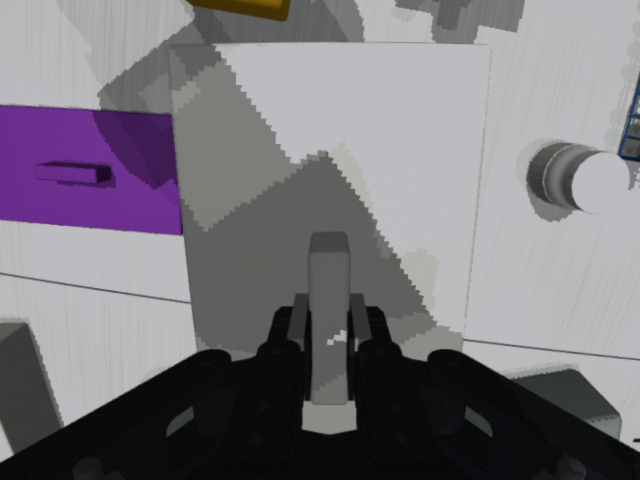

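The lid is held, with its plate filling (167–491, 41–434) px. I'll measure its pose in the tool frame and check that it's level.

```bash
cat > held.py <<'E'
from h import *
import pickle,sys
s=pickle.load(open(f"w_{sys.argv[1]}.pkl","rb")); d=np.load(f"w_{sys.argv[1]}.npy")
m=vision.camera_model("wrist"); T=np.array(m["T_tool_cam"])
P,uv=cloud("wrist",d,None,s); Q=(P-s["position"])@s["tool_rot"]  # tool coords
k=(abs(Q[:,2]-.0085)<.006)&(abs(Q[:,1])<.07)&(Q[:,0]>.03)&(Q[:,0]<.12)
q=Q[k]; A=np.c_[q[:,:2],np.ones(len(q))]; c,_,_,_=np.linalg.lstsq(A,q[:,2],rcond=None)
q=q[abs(A@c-q[:,2])<.0015]; A=np.c_[q[:,:2],np.ones(len(q))]; c,_,_,_=np.linalg.lstsq(A,q[:,2],rcond=None)
print("plane tilt deg (dz/dx,dz/dy)",np.degrees(c[:2]),"z",c[2])
L=[];Rr=[]
for x in np.arange(.035,.09,.005):
    e=q[abs(q[:,0]-x)<.0025]; L.append((x,e[:,1].min()));Rr.append((x,e[:,1].max()))
fl=np.polyfit(*np.array(L).T,1);fr=np.polyfit(*np.array(Rr).T,1)
print("side edges",fl,fr,"mid y at x=0:",(fl[1]+fr[1])/2,"yaw",np.degrees((fl[0]+fr[0])/2))
E_=[(y,q[abs(q[:,1]-y)<.003][:,0].max()) for y in np.arange(-.05,.051,.01)]
f=np.polyfit(*np.array(E_).T,1); print("far edge x",f[1],"slope",np.degrees(f[0]),"-> centre x",f[1]-.098)
E
python3 held.py lid2
```

```text
plane tilt deg (dz/dx,dz/dy) [-0.05754269  0.06025394] z 0.008463942282287697
side edges [ 0.00024855 -0.05832881] [-0.00685299  0.05737866] mid y at x=0: -0.0004750720400929741 yaw -0.18920349979910947
far edge x 0.09910802005385347 slope 0.21903502076986092 -> centre x 0.0011080200538534646
```

>>> send_rows --pt "0.7 0.3 0 0 0 0.15 5" --pt "1.8 0.77 0 0 0 0.4 5" --pt "2.9 1.24 0 0 0 0.6 5" --pt "4.0 1.7 0 0 0 0.85 5" --pt "5.0 2.13 0.05 0 0 1.1 5"

```text
time_s: 13.82
position: [0.5275, -0.0977, 0.2497]
tool_rot: [[0.005, 1.0, -0.001], [1.0, -0.005, 0.0], [0.0, -0.001, -1.0]]
ft_force: [0.6, -1.5, -3.5]
grip_width: 0.0124
```

```bash
python3 plan.py 0.5404 -0.0539 0.255 -0.65
```

```text
t 13.82 pos [ 0.5275 -0.0977  0.2497] yaw -0.28 F [ 0.6 -1.5 -3.5] w 12.4
row [0.877, 0.254, -0.105, -0.004, -0.002, 0.046] rows>= 0.7
```

>>> send_rows --pt "0.5 0.15 -0.1 0 0 0.04 5" --pt "0.87 0.25 -0.1 0 0 0.04 5" --pt "0.87 0.25 -0.1 0 0 0.04 5" --pt "0.87 0.25 -0.1 0 0 0.04 5"

```text
time_s: 14.32
position: [0.5401, -0.0572, 0.2549]
tool_rot: [[0.01, 1.0, -0.001], [1.0, -0.01, -0.0], [-0.0, -0.001, -1.0]]
ft_force: [-0.1, -0.8, -3.1]
grip_width: 0.012
```

```bash
for i in 1 2 ; do python3 wfit.py ov$i >/dev/null; python3 plan.py 0.5404 -0.0539 0.145 -0.65; done; python3 held.py ov1
```

```text
t 14.38 pos [ 0.5401 -0.0573  0.255 ] yaw -0.62 F [-0.5 -0.5 -3.1] w 12.0
row [0.069, 0.006, 2.2, -0.004, 0.001, 0.004] rows>= 1.8
t 14.43 pos [ 0.5402 -0.0573  0.2551] yaw -0.62 F [-1.   0.  -4.1] w 12.0
row [0.069, 0.005, 2.202, -0.002, 0.001, 0.004] rows>= 1.8
plane tilt deg (dz/dx,dz/dy) [-0.04277998  0.05298352] z 0.008450413772018979
side edges [ 0.00017093 -0.05816713] [-0.00208208  0.05726962] mid y at x=0: -0.0004487540469616698 yaw -0.054750450438605706
far edge x 0.09909683904577204 slope 0.05388503693065654 -> centre x 0.0010968390457720412
```

View pics/w_ov1.png

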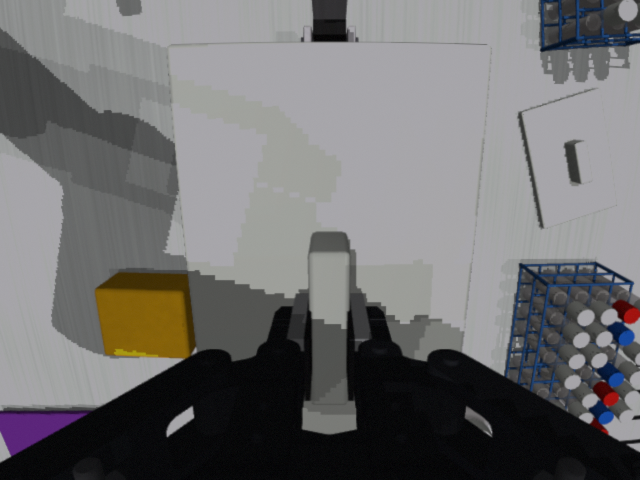

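>>> send_rows --pt "0.07 0.01 0.6 0 0 0 5" --pt "0.07 0.01 1.3 0 0 0 5" --pt "0.07 0.01 1.9 0 0 0 5" --pt "0.07 0.01 2.2 0 0 0 5" --pt "0.07 0.01 2.2 0 0 0 5"

```text
time_s: 15.05
position: [0.5404, -0.0534, 0.1444]
tool_rot: [[0.011, 1.0, -0.002], [1.0, -0.011, 0.001], [0.001, -0.002, -1.0]]
ft_force: [-0.7, 0.2, -2.8]
grip_width: 0.0121
```

```bash
python3 plan.py 0.5404 -0.0539 0.1166 -0.65; python3 -c "
from h import *
im,d=vision.get_image('side');cv2.imwrite('pics/c6.png',cv2.resize(im[170:330,260:430,::-1],None,fx=3,fy=3))"
```

```text
t 15.05 pos [ 0.5404 -0.0534  0.1444] yaw -0.61 F [-0.7  0.2 -2.8] w 12.1
row [-0.01, 0.002, 0.557, -0.016, -0.004, 0.006] rows>= 0.4
```

View pics/c6.png

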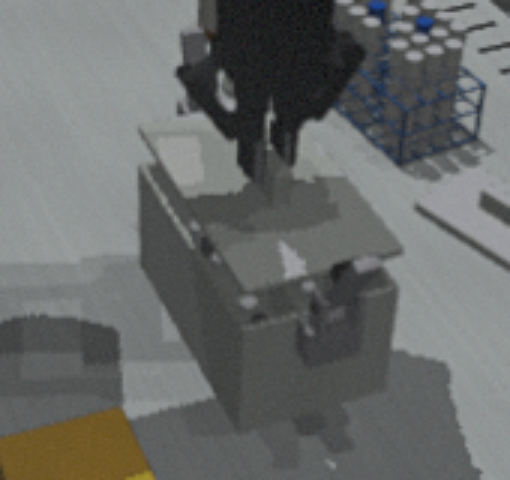

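The side view shows the lid centred over the box, clear of both clamps. Lowering in steps.

>>> send_rows --pt "0 0 0.15 0 0 0 5" --pt "0 0 0.3 0 0 0 5" --pt "0 0 0.4 0 0 0 5" --pt "0 0 0.45 0 0 0 5" --pt "0 0 0.45 0 0 0 5"

```text
time_s: 15.72
position: [0.5409, -0.0528, 0.1227]
tool_rot: [[0.009, 1.0, -0.0], [1.0, -0.009, 0.0], [0.0, -0.0, -1.0]]
ft_force: [0.2, -0.0, -2.0]
grip_width: 0.0122
```

No contact, so the plug is entering. Continuing down.

>>> send_rows --pt "-0.01 0 0.05 0 0 0 5" --pt "-0.01 0 0.1 0 0 0 5" --pt "-0.01 0 0.13 0 0 0 5" --pt "-0.01 0 0.13 0 0 0 5"

```text
time_s: 16.23
position: [0.5409, -0.0534, 0.1166]
tool_rot: [[0.009, 1.0, 0.0], [1.0, -0.009, -0.0], [-0.0, 0.0, -1.0]]
ft_force: [-2.0, 0.6, 1.6]
grip_width: 0.0117
```

>>> send_rows --pt "0 0 0.02 0 0 0 5" --pt "0 0 0.02 0 0 0 35" --pt "0 0 0.02 0 0 0 35" --pt "0 0 0.02 0 0 0 35"

```text
time_s: 16.73
position: [0.541, -0.0534, 0.1153]
tool_rot: [[0.01, 1.0, 0.0], [1.0, -0.01, -0.0], [-0.0, 0.0, -1.0]]
ft_force: [-0.6, -0.4, 0.2]
grip_width: 0.0351
```

>>> send_rows --pt "0 0 -0.5 0 0 0 35" --pt "0 0 -1.6 0 0 0 35" --pt "0 0 -2.7 0 0 0 35" --pt "0 0 -3.8 0 0 0 0" --pt "0 0 -4.6 0 0 0 0"

```text
time_s: 17.35
position: [0.5409, -0.0534, 0.3479]
tool_rot: [[0.009, 1.0, 0.002], [1.0, -0.009, -0.001], [-0.001, 0.002, -1.0]]
ft_force: [0.0, -1.1, -0.2]
grip_width: 0.0006
```

```bash
python3 plan.py 0.5404 -0.0539 0.35 -0.65; python3 -c "
from h import *
im,d=vision.get_image('side');cv2.imwrite('pics/c7.png',cv2.resize(im[170:330,260:430,::-1],None,fx=3,fy=3))
P,uv=cloud('side',d)
k=(abs(P[:,2]-.108)<.012)&(abs(P[:,0]-.54)<.057)&(abs(P[:,1]+.053)<.096);q=P[k];A=np.c_[q[:,:2]-[.54,-.053],np.ones(len(q))]
for i in range(3):
  c=np.linalg.lstsq(A,q[:,2],rcond=None)[0];r=abs(A@c-q[:,2])<.004;A=A[r];q=q[r]
print('lid plane',c)"
python3 wfit.py seat .104,.126 .13,.148
```

```text
t 17.35 pos [ 0.5409 -0.0534  0.3479] yaw -0.54 F [ 0.  -1.1 -0.2] w 0.6
row [-0.011, -0.009, -0.042, 0.018, 0.005, 0.013] rows>= 0.0
lid plane [-0.0008497  -0.00165664  0.10598892]
t 17.4 [ 0.54169623 -0.05360368  0.35261218]
(0.104, 0.126) [563, 5, 17, 19, 220] [0.7662 0.1164] [0.0152 0.0147] 15.67 z 0.1059
(0.104, 0.126) [584, 4, 17, 19, 218] [0.7874 0.1188] [0.0157 0.0152] 61.37 z 0.1059
(0.104, 0.126) [604, 4, 17, 17, 216] [0.8085 0.1206] [0.017  0.0143] 6.28 z 0.1059
(0.104, 0.126) [541, 7, 17, 18, 225] [0.7454 0.1141] [0.0145 0.015 ] 61.8 z 0.1059
(0.104, 0.126) [584, 29, 17, 17, 211] [0.7896 0.098 ] [0.015  0.0154] 68.37 z 0.1057
(0.104, 0.126) [541, 31, 17, 18, 218] [0.748  0.0932] [0.0148 0.0149] 69.64 z 0.1058
(0.104, 0.126) [563, 30, 16, 17, 215] [0.7684 0.0953] [0.015  0.0144] 4.09 z 0.1059
(0.104, 0.126) [262, 92, 127, 198, 22422] [ 0.5402 -0.0523] [0.1948 0.1167] 89.39 z 0.1081
(0.104, 0.126) [556, 269, 15, 14, 156] [ 0.7938 -0.1398] [0.0149 0.0162] 48.04 z 0.106
(0.104, 0.126) [574, 268, 15, 15, 162] [ 0.8146 -0.1391] [0.0151 0.0161] 47.59 z 0.1061
(0.104, 0.126) [516, 288, 15, 14, 151] [ 0.7518 -0.1606] [0.0148 0.015 ] 22.12 z 0.106
(0.104, 0.126) [535, 288, 14, 14, 154] [ 0.7731 -0.161 ] [0.0153 0.0152] 85.8 z 0.1061
(0.13, 0.148) [318, 169, 16, 65, 1010] [ 0.5404 -0.0517] [0.0591 0.0138] 89.02 z 0.1359
```

View pics/c7.png

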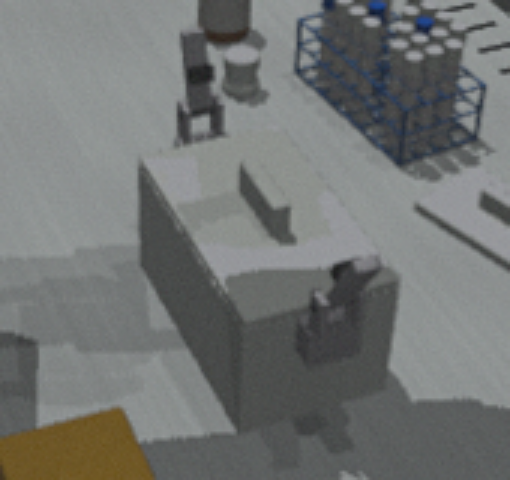

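View pics/w_seat.png

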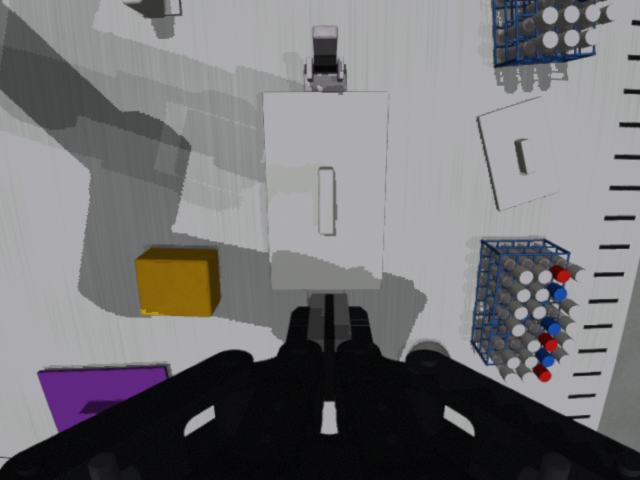

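The lid is home: plate top at 0.108, level, and its centre within about 1 mm of the box centre in x and y as seen by the same camera. Next I'll swing clamp_a down, starting behind the arm from outside.

```bash
python3 plan.py 0.5415 0.125 0.25 -0.65;python3 plan.py 0.5415 0.125 0.172 -0.65
```

```text
t 17.45 pos [ 0.5417 -0.0536  0.3498] yaw -0.54 F [-0.7  0.3  0.4] w -0.1
row [3.577, -0.055, 1.985, 0.059, 0.019, 0.014] rows>= 3.3
t 17.45 pos [ 0.5417 -0.0536  0.3498] yaw -0.54 F [-0.7  0.3  0.4] w -0.1
row [3.581, -0.068, 3.545, 0.059, 0.019, 0.014] rows>= 4.0
```

>>> send_rows --pt "1.0 0 0.2 0 0 0 0" --pt "2.2 0 0.6 0 0 0 0" --pt "3.3 -0.03 1.3 0 0 0 0" --pt "3.58 -0.05 2.0 0 0 0 0" --pt "3.58 -0.05 2.5 0 0 0 0"

```text
time_s: 18.08
position: [0.5389, 0.1272, 0.2176]
tool_rot: [[0.007, 1.0, -0.003], [1.0, -0.007, 0.0], [0.0, -0.003, -1.0]]
ft_force: [-0.5, -0.5, 0.7]
grip_width: 0.0001
```

```bash
python3 plan.py 0.5415 0.125 0.172 -0.65; python3 -c "
from h import *
im,d=vision.get_image('side');cv2.imwrite('pics/c8.png',cv2.resize(im[130:330,260:430,::-1],None,fx=3,fy=3))"
```

```text
t 18.07 pos [0.5389 0.1272 0.2176] yaw -0.41 F [-0.5 -0.5  0.7] w 0.1
row [-0.043, 0.054, 0.912, -0.024, -0.0, 0.031] rows>= 0.7
```

View pics/c8.png

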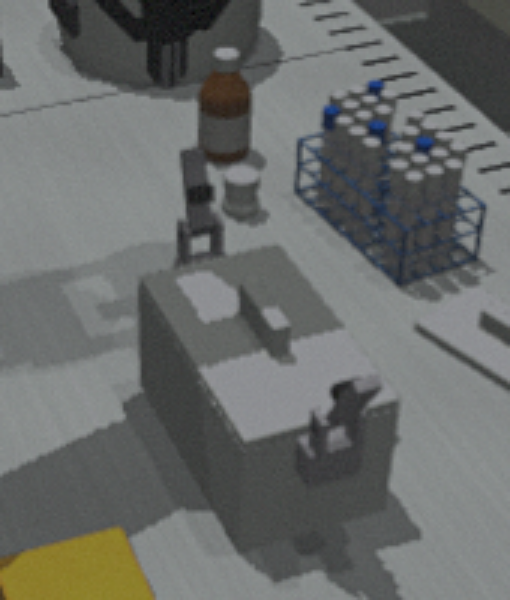

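>>> send_rows --pt "0 0.05 0.6 0 0 0 0" --pt "0 0.05 0.91 0 0 0 0" --pt "-0.5 0.05 0.91 0 0 0 0" --pt "-0.8 0.05 0.91 0 0 0 0" --pt "-1.1 0.05 0.91 0 0 0 0"

```text
time_s: 18.75
position: [0.5421, 0.0701, 0.1752]
tool_rot: [[0.01, 1.0, 0.001], [1.0, -0.01, 0.001], [0.001, 0.001, -1.0]]
ft_force: [0.8, 2.7, -1.2]
grip_width: 0.0001
```

```bash
for p in "0.056 0.169" "0.043 0.1614" "0.0325 0.1504" "0.027 0.139" "0.024 0.128"; do set -- $p; python3 plan.py 0.5413 $1 $2 -0.65; done
```

```text
t 18.75 pos [0.5421 0.0701 0.1752] yaw -0.56 F [ 0.8  2.7 -1.2] w 0.1
row [-0.282, -0.014, 0.124, 0.004, -0.004, 0.012] rows>= 0.2
t 18.75 pos [0.5421 0.0701 0.1752] yaw -0.56 F [ 0.8  2.7 -1.2] w 0.1
row [-0.542, -0.011, 0.275, 0.004, -0.004, 0.012] rows>= 0.5
t 18.75 pos [0.5421 0.0701 0.1752] yaw -0.56 F [ 0.8  2.7 -1.2] w 0.1
row [-0.752, -0.009, 0.495, 0.004, -0.004, 0.012] rows>= 0.7
t 18.75 pos [0.5421 0.0701 0.1752] yaw -0.56 F [ 0.8  2.7 -1.2] w 0.1
row [-0.862, -0.009, 0.723, 0.004, -0.004, 0.012] rows>= 0.9
t 18.75 pos [0.5421 0.0701 0.1752] yaw -0.56 F [ 0.8  2.7 -1.2] w 0.1
row [-0.922, -0.008, 0.943, 0.004, -0.004, 0.012] rows>= 1.1
```

Force is 2.7 N along y, so the fingers are pushing the clamp. Following the arc.

>>> send_rows --pt "-0.28 -0.01 0.12 0 0 0 0" --pt "-0.42 -0.01 0.2 0 0 0 0" --pt "-0.54 -0.01 0.28 0 0 0 0" --pt "-0.65 -0.01 0.38 0 0 0 0" --pt "-0.75 -0.01 0.5 0 0 0 0"

```text
time_s: 19.38
position: [0.5412, 0.0328, 0.1495]
tool_rot: [[0.009, 1.0, 0.0], [1.0, -0.009, -0.0], [-0.0, 0.0, -1.0]]
ft_force: [0.4, 0.1, 2.9]
grip_width: -0.0001
```

>>> send_rows --pt "-0.06 0 0.11 0 0 0 0" --pt "-0.11 0 0.23 0 0 0 0" --pt "-0.14 0 0.34 0 0 0 0" --pt "-0.17 0 0.42 0 0 0 0" --pt "-0.17 0 0.42 0 0 0 0"

```text
time_s: 20.0
position: [0.5407, 0.0248, 0.1283]
tool_rot: [[0.009, 1.0, -0.001], [1.0, -0.009, 0.0], [0.0, -0.001, -1.0]]
ft_force: [-0.1, -0.8, 0.0]
grip_width: 0.0002
```

>>> send_rows --pt "0 0 0.04 0 0 0 0" --pt "0 0 0.07 0 0 0 0" --pt "0 0 0.07 0 0 0 0"

```text
time_s: 20.38
position: [0.541, 0.0247, 0.1268]
tool_rot: [[0.009, 1.0, 0.001], [1.0, -0.009, -0.001], [-0.001, 0.001, -1.0]]
ft_force: [-5.5, -0.3, 14.3]
grip_width: 0.0002
```

14 N at TCP z 0.127 means clamp_a is seated. Over to the outside of clamp_b.

>>> send_rows --pt "0 0 -0.6 0 0 0 0" --pt "-0.5 0 -1.6 0 0 0 0" --pt "-1.5 0 -2.3 0 0 0 0" --pt "-2.7 0 -2.3 0 0 0 0" --pt "-3.9 -0.03 -2.3 0 0 0 0"

```text
time_s: 21.0
position: [0.5375, -0.1719, 0.2407]
tool_rot: [[0.009, 1.0, 0.001], [1.0, -0.009, -0.0], [-0.0, 0.001, -1.0]]
ft_force: [0.9, 0.1, -0.8]
grip_width: -0.0001
```

```bash
python3 plan.py 0.5390 -0.245 0.24 -0.65;python3 plan.py 0.5390 -0.245 0.168 -0.65
```

```text
t 21.0 pos [ 0.5375 -0.1719  0.2407] yaw -0.51 F [ 0.9  0.1 -0.8] w -0.1
row [-1.462, 0.043, 0.014, 0.004, 0.002, 0.018] rows>= 1.2
t 21.0 pos [ 0.5375 -0.1719  0.2407] yaw -0.51 F [ 0.9  0.1 -0.8] w -0.1
row [-1.462, 0.042, 1.454, 0.004, 0.002, 0.018] rows>= 1.6
```

>>> send_rows --pt "-1.0 0.03 0 0 0 0 0" --pt "-1.46 0.04 0.1 0 0 0 0" --pt "-1.46 0.04 0.8 0 0 0 0" --pt "-1.46 0.04 1.45 0 0 0 0" --pt "-1.46 0.04 1.45 0 0 0 0"

```text
time_s: 21.62
position: [0.5382, -0.242, 0.1657]
tool_rot: [[0.009, 1.0, -0.004], [1.0, -0.009, 0.003], [0.003, -0.004, -1.0]]
ft_force: [0.1, 0.3, 0.3]
grip_width: 0.0001
```

```bash
for p in "-0.176 0.171" "-0.162 0.168" "-0.149 0.1604" "-0.1385 0.1494" "-0.133 0.138" "-0.130 0.127"; do set -- $p; python3 plan.py 0.5390 $1 $2 -0.65; done;python3 -c "
from h import *
im,d=vision.get_image('side');cv2.imwrite('pics/c9.png',cv2.resize(im[170:350,260:430,::-1],None,fx=3,fy=3))"
```

```text
t 21.62 pos [ 0.5382 -0.242   0.1657] yaw -0.5 F [0.1 0.3 0.3] w 0.1
row [1.32, 0.003, -0.102, -0.032, -0.024, 0.019] rows>= 1.1
t 21.62 pos [ 0.5382 -0.242   0.1657] yaw -0.5 F [0.1 0.3 0.3] w 0.1
row [1.6, 0.001, -0.042, -0.032, -0.024, 0.019] rows>= 1.3
t 21.62 pos [ 0.5382 -0.242   0.1657] yaw -0.5 F [0.1 0.3 0.3] w 0.1
row [1.859, -0.001, 0.111, -0.032, -0.024, 0.019] rows>= 1.5
t 21.62 pos [ 0.5382 -0.242   0.1657] yaw -0.5 F [0.1 0.3 0.3] w 0.1
row [2.069, -0.002, 0.332, -0.032, -0.024, 0.019] rows>= 1.7
t 21.62 pos [ 0.5382 -0.242   0.1657] yaw -0.5 F [0.1 0.3 0.3] w 0.1
row [2.178, -0.001, 0.56, -0.032, -0.024, 0.019] rows>= 1.8
t 21.62 pos [ 0.5382 -0.242   0.1657] yaw -0.5 F [0.1 0.3 0.3] w 0.1
row [2.237, -0.001, 0.781, -0.032, -0.024, 0.019] rows>= 1.9
```

View pics/c9.png

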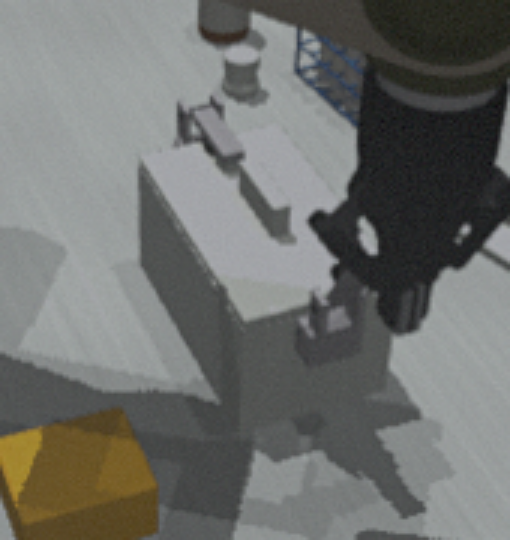

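The side view shows clamp_a lying flat on the lid and the fingers outside clamp_b.

>>> send_rows --pt "0.4 0 -0.05 0 0 0 0" --pt "0.7 0 -0.1 0 0 0 0" --pt "1.0 0 -0.1 0 0 0 0" --pt "1.32 0 -0.1 0 0 0 0" --pt "1.6 0 -0.04 0 0 0 0"

```text
time_s: 22.3
position: [0.54, -0.1622, 0.1701]
tool_rot: [[0.009, 1.0, 0.001], [1.0, -0.009, -0.0], [-0.0, 0.001, -1.0]]
ft_force: [0.8, -1.2, 2.7]
grip_width: 0.0001
```

```bash
for p in "-0.149 0.1604" "-0.1385 0.1494" "-0.133 0.138" "-0.130 0.127"; do set -- $p; python3 plan.py 0.5390 $1 $2 -0.65; done
```

```text
t 22.3 pos [ 0.54   -0.1622  0.1701] yaw -0.52 F [ 0.8 -1.2  2.7] w 0.1
row [0.263, -0.022, 0.194, 0.005, 0.001, 0.016] rows>= 0.3
t 22.3 pos [ 0.54   -0.1622  0.1701] yaw -0.52 F [ 0.8 -1.2  2.7] w 0.1
row [0.473, -0.024, 0.414, 0.005, 0.001, 0.016] rows>= 0.5
t 22.3 pos [ 0.54   -0.1622  0.1701] yaw -0.52 F [ 0.8 -1.2  2.7] w 0.1
row [0.583, -0.025, 0.642, 0.005, 0.001, 0.016] rows>= 0.7
t 22.3 pos [ 0.54   -0.1622  0.1701] yaw -0.52 F [ 0.8 -1.2  2.7] w 0.1
row [0.643, -0.026, 0.862, 0.005, 0.001, 0.016] rows>= 0.9
```

>>> send_rows --pt "0.14 -0.01 0.08 0 0 0 0" --pt "0.26 -0.02 0.18 0 0 0 0" --pt "0.37 -0.02 0.29 0 0 0 0" --pt "0.47 -0.02 0.41 0 0 0 0" --pt "0.53 -0.02 0.52 0 0 0 0"

```text
time_s: 22.92
position: [0.5389, -0.1364, 0.1433]
tool_rot: [[0.01, 1.0, -0.001], [1.0, -0.01, 0.001], [0.001, -0.001, -1.0]]
ft_force: [-0.1, 1.8, 3.9]
grip_width: -0.0
```

>>> send_rows --pt "0.05 0 0.12 0 0 0 0" --pt "0.09 0 0.24 0 0 0 0" --pt "0.12 0 0.34 0 0 0 0" --pt "0.12 0 0.37 0 0 0 0" --pt "0.12 0 0.37 0 0 0 0"

```text
time_s: 23.55
position: [0.5392, -0.1313, 0.1268]
tool_rot: [[0.009, 1.0, 0.001], [1.0, -0.009, -0.002], [-0.002, 0.001, -1.0]]
ft_force: [-5.5, 0.1, 15.7]
grip_width: 0.0002
```

Clamp_b is seated too (15.7 N at 0.127). I'll retreat up and look.

>>> send_rows --pt "0 0 -0.6 0 0 0 0" --pt "0.3 0 -1.6 0 0 0 0" --pt "0.9 0 -2.7 0 0 0 0" --pt "1.5 0 -3.8 0 0 0 0" --pt "1.8 0 -4.6 0 0 0 0"

```text
time_s: 24.18
position: [0.5399, -0.0397, 0.3574]
tool_rot: [[0.009, 1.0, 0.002], [1.0, -0.009, -0.001], [-0.001, 0.002, -1.0]]
ft_force: [1.2, 0.1, 0.3]
grip_width: 0.0001
```

>>> send_rows --pt "0 0 0 0 0 0 0" --pt "0 0 0 0 0 0 0"

```text
time_s: 24.42
position: [0.5398, -0.0411, 0.3539]
tool_rot: [[0.01, 1.0, -0.002], [1.0, -0.01, 0.0], [0.0, -0.002, -1.0]]
ft_force: [1.1, -0.4, -0.1]
grip_width: 0.0001
```

```bash
python3 wfit.py fin .104,.1135 .115,.132 .0945,.102; python3 -c "
from h import *
s=status.observe();print(s['ft_force'],s['qvel'].round(2))
im,d=vision.get_image('side');cv2.imwrite('pics/c10.png',cv2.resize(im[170:350,260:430,::-1],None,fx=3,fy=3))
P,uv=cloud('side',d)
import pickle
W=cloud('wrist',np.load('w_fin.npy'),None,pickle.load(open('w_fin.pkl','rb')))[0]
for nm,P in (('side',P),('wrist',W)):
  for hy,sg in ((.063,-1),(-.169,1)):
    k=(abs(P[:,0]-.54)<.008)&((P[:,1]-hy)*sg>.01)&((P[:,1]-hy)*sg<.062)&(P[:,2]>.116)&(P[:,2]<.15)
    q=P[k]
    if len(q)>10:
      r=(q[:,1]-hy)*sg; f=np.polyfit(r,q[:,2],1); print(nm,'clamp at',hy,len(q),'slope rad',f[0],'z at r=54mm',np.polyval(f,.054))
"
```

```text
t 24.425 [ 0.5398196  -0.04107549  0.3539378 ]
(0.104, 0.1135) [566, 0, 17, 15, 199] [0.7645 0.1357] [0.0159 0.0122] 3.9 z 0.1059
(0.104, 0.1135) [587, 0, 18, 14, 183] [0.7855 0.1375] [0.0115 0.0169] 89.46 z 0.1059
(0.104, 0.1135) [608, 0, 17, 13, 166] [0.8064 0.1392] [0.0164 0.0108] 3.61 z 0.1059
(0.104, 0.1135) [588, 19, 17, 19, 218] [0.7874 0.1181] [0.0155 0.0153] 66.39 z 0.106
(0.104, 0.1135) [609, 19, 16, 18, 210] [0.808  0.1205] [0.0153 0.0148] 72.48 z 0.1059
(0.104, 0.1135) [567, 21, 16, 18, 218] [0.7663 0.1163] [0.0151 0.015 ] 7.02 z 0.1059
(0.104, 0.1135) [545, 23, 17, 18, 229] [0.7459 0.1134] [0.0152 0.0151] 2.44 z 0.1058
(0.104, 0.1135) [588, 43, 16, 18, 214] [0.7894 0.0978] [0.0152 0.0152] 12.53 z 0.1058
(0.104, 0.1135) [566, 45, 18, 18, 212] [0.7685 0.0951] [0.0154 0.015 ] 62.13 z 0.1058
(0.104, 0.1135) [545, 46, 18, 18, 221] [0.7479 0.0937] [0.0149 0.0154] 61.99 z 0.1059
(0.104, 0.1135) [269, 107, 125, 194, 19824] [ 0.5403 -0.0521] [0.1948 0.1164] 89.39 z 0.1081
(0.104, 0.1135) [540, 281, 15, 15, 159] [ 0.7724 -0.1397] [0.0149 0.0154] 17.78 z 0.106
(0.104, 0.1135) [522, 282, 15, 14, 168] [ 0.7516 -0.1394] [0.0152 0.0158] 68.96 z 0.106
(0.104, 0.1135) [519, 300, 15, 14, 155] [ 0.7518 -0.1613] [0.0154 0.0154] 21.11 z 0.1062
(0.115, 0.132) [310, 74, 41, 87, 1970] [0.5404 0.0346] [0.0736 0.0351] 89.16 z 0.1269
(0.115, 0.132) [321, 264, 18, 29, 518] [ 0.5387 -0.1172] [0.0286 0.0169] 89.56 z 0.1269
[-0.07967892  0.30433264  0.43322492] [-0.17  0.23 -0.14 -0.06  0.16  0.01]
side clamp at 0.063 109 slope rad 0.0017409436887752855 z at r=54mm 0.12436043245135067
side clamp at -0.169 126 slope rad -0.00648095792665268 z at r=54mm 0.12487176862986307
wrist clamp at 0.063 1077 slope rad 0.0025259845745185514 z at r=54mm 0.12707345171844375
wrist clamp at -0.169 369 slope rad -0.0014772182014426319 z at r=54mm 0.1270758633158435
```

View pics/c10.png

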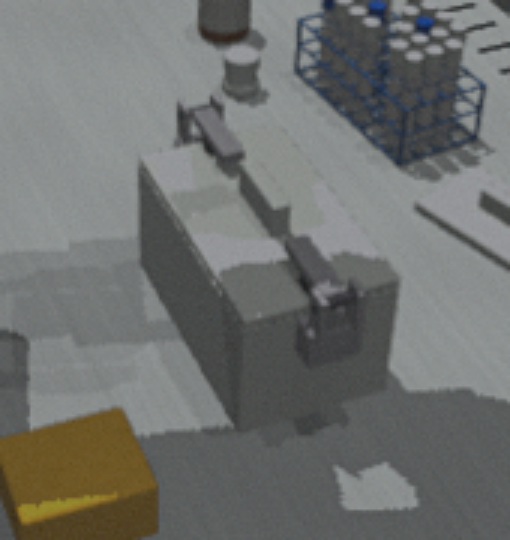

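View pics/w_fin.png

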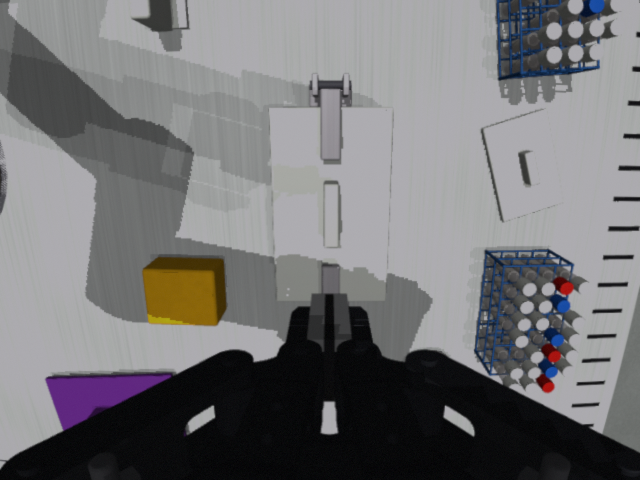

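Both clamps lie flat on the lid. In the wrist view they are at (330,120) and (330,282), and their slopes are under 0.01 rad. The lid top is at 0.108 and level, and the robot is clear. Handing in.

```bash
python3 -c "
from rig import env
print(env.close_job())"
```

```text
the job is handed in; nothing more can be done
None
```

The job is done and handed in at about 24.5 s of the 72 s allowed; no verdict is reported on hand-in.

- **Carrier:** I set the last carrier on the spacer in the free -y bay, touching down at the expected height. The wrist picture afterwards showed both carriers upright. They can't be seen now that the lid is on.
- **Clamp_a before the lid:** it stood at about 1.63 rad, so I pushed it out to about 1.8 rad first. Clamp_b already leaned outward at about 2.05 rad.
- **Lid:** I seated the white lid and left the purple one alone. Its plate top is at 0.108 m, level, and its centre is within about 1 mm of the box centre.
- **Clamps:** I swung both down until they resisted at about 15 N. The wrist and side cameras both put them within 0.01 rad of level.
- **Other things:** the arm met no unexpected contact, and nothing else looked moved in the pictures, though I did not re-measure each item.

One small disagreement: the side camera read heights about 2 mm lower than the wrist camera, within the stated calibration error. No check failed.

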